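# Clamp the mould press down evenly

### The arm

A 7-joint arm with a two-finger parallel gripper is mounted at the origin on the work surface. World frame = base frame: x ahead of the robot, y to its left, z up, the work surface at z = 0. Lengths are in mm, angles in rad, forces in N, time in s.
With the tool pointing down it reaches from about 425 to 825 mm from the base axis. Payload 3.6 kg.
Tool frame: the origin (TCP) lies at the centre of the arm's flange, where the gripper is bolted on; the fingertips stand 186 mm ahead of it and the grasp point (between the pads) lies 167 mm ahead of it; z points along the fingers, x is the direction in which the jaws open and shut, and the axes are right-handed (so a half turn about z gives the same grasp; the last joint's range is limited). The gripper opens to 93 mm and grips with 3 to 60 N. Pads are 15 mm wide; open, the fingers measure 128 mm over their backs; the gripper's body (75 mm by 188 mm) begins 65 mm behind the grasp point.
Start: joints at [1.079, 0.615, -0.013, 1.423, 0.008, 1.103, -0.04], TCP at [291.364, -581.019, 404.74] pointing down, gripper open.
Joint ranges: [-3.12, 3.12], [-0.3, 2.06], [-1.34, 1.32], [0.26, 2.42], [-1.36, 4.5], [0.01, 1.98], [-2.84, 2.84]. Speed limits (rad/s): [2.79, 2.79, 3.14, 3.14, 3.14, 3.14, 3.14].

### API

Orientations are given as a unit quaternion [w, x, y, z].
In Python, from station import manip gives the robot as it stands. The module is installed in compiled form; this text tells all that it offers.
- The arm moves only by the tool apply_moves, never from a script. Its argument "commands" is a list of rows, each an object of numbers: "dx", "dy", "dz": the shift along the world's x, y, z in mm; "wx", "wy", "wz": the turn, a rotation vector about the world's x, y, z in rad. In form: [{"dx": .., "dy": .., "dz": .., "wx": .., "wy": .., "wz": ..}, ...]. A call has 1 to 12 rows; each row shifts and turns the commanded pose from where the row before left it; what a row does not reach is not made up. A row lasts 1/10 s, in which the tool goes at most 50 mm and 8.59 degrees, less where a joint would pass 70% of its speed; a pose out of reach is approached as far as the arm can. A call is refused whole if a number of a shift passes 50 or a number of a turn 0.15, either way. A call with a gripper value outside its range is refused whole. "grip" is the finger opening in mm, from 0 to 93, set as the call begins (left out, the last holds). The fingers move at their own pace and stop on an object; the grip force is fixed at half the most. Time passes only in rows, so rows that do not move let the fingers close. It gives the time, the measured TCP pose, the force and the opening at its end, in the units of the state.
- manip.observe(): the state, without advancing time (a new reading comes with each control period).
- manip.read_camera(name): name is "side" or "top"; returns the picture (480x640x3 uint8, blue, green, red); there is no depth.
- manip.get_calibration(name): a dict with "K" (3x3 intrinsics, pixels), "k1" (the pictures are not rectified: a ray, as slopes to the right and down, at radius r is drawn at 1 + k1 r^2 times it, then the intrinsics apply), "T" (4x4, takes a point from camera to world coordinates). Camera axes: x right, y up, looking along -z (the intrinsics and any distortion apply to the point x, -y, -z); pixel columns grow to the right and rows downward; lengths in mm; the calibration is good to about 2 mm. A picture is of the moment at which its call begins. get_calibration takes no time and is no camera call.
- manip.close_job(): hands the job in, once; it reports no verdict.
The state is a dict: "time": time; "qpos": joint angles; "dq": joint speeds; "tau": joint torques, N m; "ee_pos": TCP position; "orientation": TCP orientation; "contact_force": force on the tool from outside, world axes, zero at the start; "torque": the same for the moment, N m; "finger_gap": finger opening in mm.
Only numpy, scipy, OpenCV 4.12 (cv2) and the standard library are available. Lean on these libraries where they do the work, as an engineer would, in place of code of your own. Each camera call takes 0.05 s, during which the arm holds its last target. There are 200 camera calls.

### The job

Tighten the four knobs of the mould press until every screw is snug and the pressure plate is clamped flat and fully home on the mould. Go a little at a time and crisscross, from one corner to the one diagonally opposite and never both screws of one side well ahead of the other side, so that the plate never tips by more than about 1.5 degrees; snug, not forced. Leave the other things on the bench alone and let go at the end.

Things in the scene. Friction and masses are not known exactly. Their poses are not given: they have to be found in the camera images.
- press: mould press: wooden base 250 x 230 x 30 mm fixed to the bench, yaw within 0.4 rad of square to the robot; steel guide stakes midway along the sides, up to 105 mm above the bench, keep the pressure plate in place; a dark wooden mould block lies under the plate. Origin: centre of the base's underside, z up; the screws stand at x = +-75, y = +-65 mm in its frame.
- plate: pale wooden pressure plate 190 x 170 x 18 mm, two steel strips, 0.7 kg, loose, under the four screws. Origin: centre of its underside, at the start 82.5 mm above the bench: it lies level on four spring lifters, one under each screw (3 N each, rising 0.4 N per mm), 6 to 8.5 mm above the hard mould block. How far differs from job to job and must be felt.
- knob_a: red bar-shaped hand knob of the near-left (towards the robot, +y) screw, diagonally opposite knob_c. Bar 68 mm long (along its own x), 14 mm wide (y), 32 mm tall, centred 36 mm above the origin; below it a 14 mm thick stem, then a steel collar 28 mm across, 6 mm thick. Origin: on the screw's axis at the collar's underside, which presses on the plate's top and starts 0.2 to 1.3 mm clear of it; z up.
- knob_b: red bar-shaped hand knob of the near-right screw, diagonally opposite knob_d. Bar 68 mm long (along its own x), 14 mm wide (y), 32 mm tall, centred 36 mm above the origin; below it a 14 mm thick stem, then a steel collar 28 mm across, 6 mm thick. Origin: on the screw's axis at the collar's underside, which presses on the plate's top and starts 0.2 to 1.3 mm clear of it; z up.
- knob_c: red bar-shaped hand knob of the far-right screw, diagonally opposite knob_a. Bar 68 mm long (along its own x), 14 mm wide (y), 32 mm tall, centred 36 mm above the origin; below it a 14 mm thick stem, then a steel collar 28 mm across, 6 mm thick. Origin: on the screw's axis at the collar's underside, which presses on the plate's top and starts 0.2 to 1.3 mm clear of it; z up.
- knob_d: red bar-shaped hand knob of the far-left screw, diagonally opposite knob_b. Bar 68 mm long (along its own x), 14 mm wide (y), 32 mm tall, centred 36 mm above the origin; below it a 14 mm thick stem, then a steel collar 28 mm across, 6 mm thick. Origin: on the screw's axis at the collar's underside, which presses on the plate's top and starts 0.2 to 1.3 mm clear of it; z up.
- bar_a (a point): centre of knob_a's bar. Clockwise from above tightens: the knob sinks 6 mm (steep quick thread) per rad and stays where left; 1.1 to 1.7 rad in all brings the plate home. Torque: free about 0.08 N m, pressing the springs up to about 0.2, and with the plate home it climbs steadily, about 0.014 N m for each newton of clamping; snug is about 0.4 N m, over 1 N m is forced.
- bar_b (a point): centre of knob_b's bar. Clockwise from above tightens: the knob sinks 6 mm (steep quick thread) per rad and stays where left; 1.1 to 1.7 rad in all brings the plate home. Torque: free about 0.08 N m, pressing the springs up to about 0.2, and with the plate home it climbs steadily, about 0.014 N m for each newton of clamping; snug is about 0.4 N m, over 1 N m is forced.
- bar_c (a point): centre of knob_c's bar. Clockwise from above tightens: the knob sinks 6 mm (steep quick thread) per rad and stays where left; 1.1 to 1.7 rad in all brings the plate home. Torque: free about 0.08 N m, pressing the springs up to about 0.2, and with the plate home it climbs steadily, about 0.014 N m for each newton of clamping; snug is about 0.4 N m, over 1 N m is forced.
- bar_d (a point): centre of knob_d's bar. Clockwise from above tightens: the knob sinks 6 mm (steep quick thread) per rad and stays where left; 1.1 to 1.7 rad in all brings the plate home. Torque: free about 0.08 N m, pressing the springs up to about 0.2, and with the plate home it climbs steadily, about 0.014 N m for each newton of clamping; snug is about 0.4 N m, over 1 N m is forced.
- bottle: bystander: clear plastic bottle, 64 mm across, 210 mm tall, standing; origin at the centre of its base
- cup: bystander: clear cup, 68 mm across, 85 mm tall; origin at the centre of its base
- spare_mould: bystander: spare dark mould board with five ribs, 200 x 120 x 32 mm, lying flat; origin at the centre of its underside
- wrench: bystander: steel wrench 180 mm long, lying along its x
- tin: bystander: blue tin, 80 mm across, 75 mm tall; origin at the centre of its base

How it is judged:
By the outcome, as a careful person would: the job done as asked, in the order asked, and still so for the second after the job is handed in, with the robot touching nothing.
It also fails if it takes over 72 s, if anything falls off the work surface, if the arm or the gripper's body presses on something with over 40 N, if the wrist force passes 120 N, or if a joint passes its speed limit or range.

## Working session

There is one attempt and no reset: what is moved stays moved. The work goes in short steps, Python scripts to look and compute and a tool call to move; the robot and the scene stay as the last step left them, time stands still between calls to the robot, and variables do not carry over. Pictures are saved under pics/ and viewed, about 8 in all and at most 12, crops included, and the job is handed in when it is done.

Besides the shell and the picture viewer there is one more tool, called after "Call:" in YAML: its name, and indented under it one key for each argument. apply_moves: Moves the arm, as the interface text tells. Its arguments: {"type":"object","properties":{"commands":{"type":"array"},"grip":{"type":"number"}},"required":["commands"]}

```bash
mkdir -p pics; python3 - <<'E'
from station import manip
import cv2
for n in("top","side"):
    cv2.imwrite(f"pics/{n}0.png",manip.read_camera(n)); c=manip.get_calibration(n); print(n,c)
print(manip.observe())
E
```

```text
top {'K': array([[619.49919267,   0.        , 322.50700324],
       [  0.        , 619.49919267, 248.00760179],
       [  0.        ,   0.        ,   1.        ]]), 'k1': -0.15116327978336178, 'T': array([[-9.73098518e-03,  9.88422349e-01, -1.51415217e-01,
         3.05790524e+02],
       [-9.99944998e-01, -1.02111901e-02, -2.39420174e-03,
         3.15720455e+01],
       [-3.91261207e-03,  1.51383590e-01,  9.88467349e-01,
         1.34581920e+03],
       [ 0.00000000e+00,  0.00000000e+00,  0.00000000e+00,
         1.00000000e+00]])}
side {'K': array([[471.76754685,   0.        , 317.50615968],
       [  0.        , 471.76754685, 235.90781325],
       [  0.        ,   0.        ,   1.        ]]), 'k1': -0.09347260844695728, 'T': array([[-9.79460132e-01,  1.40923180e-01, -1.44216876e-01,
         3.23921142e+02],
       [-2.00484303e-01, -6.04222881e-01,  7.71181402e-01,
         7.89555524e+02],
       [ 2.15381990e-02,  7.84254657e-01,  6.20065108e-01,
         7.37196544e+02],
       [ 0.00000000e+00,  0.00000000e+00,  0.00000000e+00,
         1.00000000e+00]])}
{'time': 0.1, 'qpos': array([ 1.07947737,  0.61581608, -0.01263211,  1.42469562,  0.00808135,
        1.10338552, -0.04041005]), 'dq': array([-0.00253777, -0.00291113, -0.00055896, -0.00311587, -0.00099027,
        0.0003005 , -0.00054321]), 'tau': array([ 6.76168675e-04, -4.60043764e+01,  2.09653066e-01, -1.66245586e+01,
       -6.12075557e-02,  1.68833445e-02,  1.17621389e-04]), 'ee_pos': array([ 291.27208203, -580.78346768,  403.71490357]), 'orientation': array([-5.91847818e-04,  8.50973637e-01, -5.25207196e-01, -9.59815858e-04]), 'contact_force': array([-1.2755389 , -0.6598086 , -0.59488255]), 'torque': array([ 0.03567961, -0.01904425, -0.00460843]), 'finger_gap': 93.06500979075952}
```

View pics/top0.png

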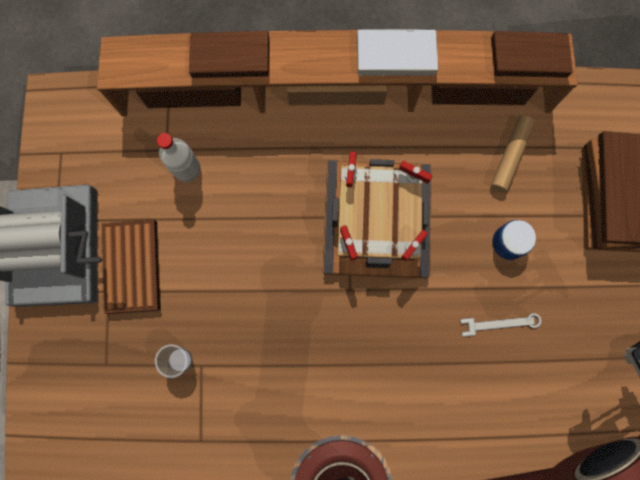

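View pics/side0.png

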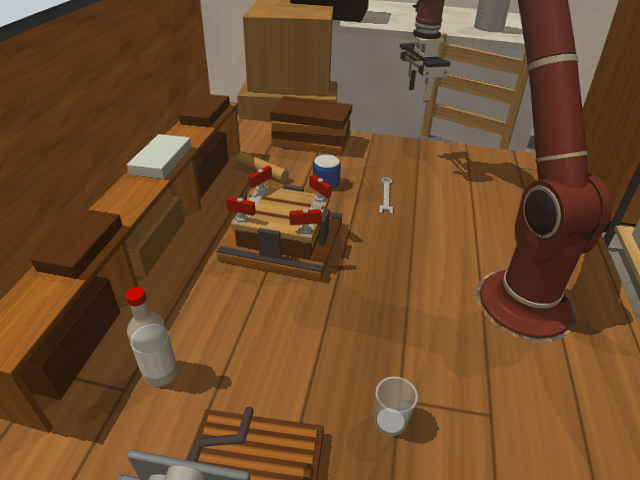

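The top view shows the press at about (378,218). Its knobs are a (349,242), b (414,244), c (415,171) and d (350,168). The bystanders and the shelf are well clear of it.

```bash
cat > h.py <<'E'
import numpy as np, cv2
from station import manip
def ray(cal,uv):
    K=cal["K"]; u=np.atleast_2d(np.float64(uv))
    p=cv2.undistortPoints(u.reshape(-1,1,2),K,np.array([cal["k1"],0,0,0])).reshape(-1,2)
    d=np.c_[p[:,0],-p[:,1],-np.ones(len(p))]@cal["T"][:3,:3].T
    return cal["T"][:3,3],d
def onz(cal,uv,z):
    o,d=ray(cal,uv); return o+d*((z-o[2])/d[:,2])[:,None]
def red(img):
    h=cv2.cvtColor(img,cv2.COLOR_BGR2HSV)
    return (((h[...,0]<6)|(h[...,0]>174))&(h[...,1]>170)&(h[...,2]>60)).astype(np.uint8)
E
python3 - <<'E'
from h import *
img=cv2.imread("pics/top0.png"); cal=manip.get_calibration("top")
x0,y0=310,140; c=img[y0:y0+150,x0:x0+140]
m=red(c); n,l,s,ce=cv2.connectedComponentsWithStats(m)
h=cv2.cvtColor(c,cv2.COLOR_BGR2HSV)
for i in range(1,n):
    if s[i,4]<40: continue
    ys,xs=np.nonzero(l==i); uv=np.c_[xs+x0,ys+y0]
    P=onz(cal,uv,153.5)[:,:2]; r=cv2.minAreaRect(P.astype(np.float32))
    print(s[i,4],ce[i]+[x0,y0],P.mean(0),r, np.percentile(h[...,2][l==i],[5,25,50,75,95]))
cv2.imwrite("pics/crop1.png",cv2.resize(c,None,fx=4,fy=4,interpolation=cv2.INTER_NEAREST))
E
```

```text
75 [352.25333333 156.8       ] [672.27690951 -26.79979773] ((672.1925659179688, -26.745647430419922), (12.564178466796875, 23.746448516845703), 77.99949645996094) [124. 155. 170. 178. 181.]
232 [415.25       171.49137931] [ 640.97304191 -152.06792746] ((640.9067993164062, -152.08746337890625), (66.01148223876953, 19.26099395751953), 63.20934295654297) [ 62.    75.75 148.   170.   176.  ]
77 [349.80519481 177.98701299] [628.52894744 -21.11042652] ((628.69189453125, -21.08123779296875), (10.519490242004395, 29.720640182495117), 82.7967758178711) [ 75.6 142.  163.  174.  176. ]
75 [344.62666667 232.08      ] [519.49318291  -9.09001475] ((519.4223022460938, -8.934289932250977), (24.88718605041504, 12.39193058013916), 19.376880645751953) [118.5 158.  169.  173.  175.3]
76 [421.32894737 235.82894737] [ 510.57860815 -159.41014049] ((510.88720703125, -160.2350311279297), (12.494791030883789, 24.512527465820312), 51.91695022583008) [115.5  152.75 169.   176.25 181.25]
93 [351.38709677 251.88172043] [480.23388184 -21.64916465] ((481.70452880859375, -21.040531158447266), (29.840238571166992, 13.335813522338867), 22.04346466064453) [ 84.8 128.  160.  168.  172. ]
83 [407.92771084 253.13253012] [ 476.61301523 -131.94425282] ((476.8082275390625, -132.53053283691406), (11.660567283630371, 28.983043670654297), 51.98566436767578) [ 77.6 139.5 163.  169.  172.9]
```

View pics/crop1.png

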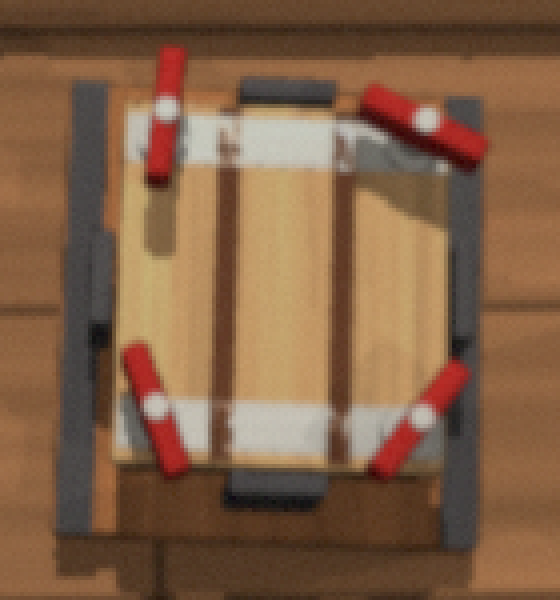

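The crop shows four red bars, each with a white cap on the axis. In full-image pixels the caps are at d (351.5,167), c (416.7,170), a (349,241.5) and b (415.6,243.7). I'll use the caps for position and the bright top faces for angle.

```bash
cat >> h.py <<'E'
def knobs(img,cal,hint,z=153.5):
    hs=cv2.cvtColor(img,cv2.COLOR_BGR2HSV); out={}
    for k,(u,v) in hint.items():
        yy,xx=np.mgrid[int(v)-4:int(v)+5,int(u)-4:int(u)+5]
        ok=((xx-u)**2+(yy-v)**2<16)&(hs[yy,xx,1]<110)&(hs[yy,xx,2]>130)
        w=ok*1.0; c=np.array([(xx*w).sum(),(yy*w).sum()])/w.sum()
        yy,xx=np.mgrid[int(v)-22:int(v)+23,int(u)-22:int(u)+23]
        m=red(img)[yy,xx]*(hs[yy,xx,2]>130)
        P=onz(cal,np.c_[xx[m>0],yy[m>0]],z)[:,:2]; C=onz(cal,c,z)[0,:2]
        P=P[np.hypot(*(P-C).T)<38]
        e,V=np.linalg.eigh(np.cov(P.T)); a=np.arctan2(V[1,1],V[0,1]); a=(a+np.pi/2)%np.pi-np.pi/2
        mid=cv2.minAreaRect(P.astype(np.float32))
        out[k]=(C,a,mid)
    return out
E
cat > m.py <<'E'
from h import *
H=dict(a=(349,241.5),b=(415.6,243.7),c=(416.7,170),d=(351.5,167))
K=knobs(cv2.imread("pics/top0.png"),manip.get_calibration("top"),H)
for k,(C,a,r) in K.items(): print(k,C.round(1),round(a,3),np.round(r[0],1),np.round(r[1],1))
ref=np.array([[-75,65],[-75,-65],[75,-65],[75,65.]]); Q=np.array([K[k][0] for k in "abcd"])
q=Q-Q.mean(0); U,S,Vt=np.linalg.svd(ref.T@q); R=(U@Vt).T
print("yaw",np.arctan2(R[1,0],R[0,0]),"ctr",Q.mean(0),"scale",S.sum()/(ref**2).sum()); print((ref@R.T+Q.mean(0)).round(1))
E
python3 m.py
python3 - <<'E'
from h import *
from scipy.spatial.transform import Rotation as R
o=manip.observe(); w,x,y,z=o["orientation"]; print(R.from_quat([x,y,z,w]).as_matrix().round(3))
# side cam: cap locations check
img=cv2.imread("pics/side0.png"); m=red(img); n,l,s,ce=cv2.connectedComponentsWithStats(m)
for i in range(1,n):
    if s[i,4]>60: print(ce[i].round(1),s[i])
E
```

```text
a [501.6 -17.3] 0.325 [501.1 -16. ] [64.1 11.1]
b [ 494.8 -146.4] -0.679 [ 494.7 -146.3] [11.  64.7]
c [ 645.  -154.1] 1.09 [ 644.5 -153.9] [66.  10.3]
d [651.5 -24.4] -0.13 [651.3 -24.3] [12.3 63.3]
yaw -0.050353703529335964 ctr [573.20124492 -85.55415127] scale 0.999511138320186
[[ 501.6  -16.9]
 [ 495.  -146.7]
 [ 644.8 -154.2]
 [ 651.4  -24.4]]
[[ 0.448 -0.894 -0.001]
 [-0.894 -0.448  0.002]
 [-0.002  0.    -1.   ]]
[259.5 176.4] [249 166  22  21 249]
[320.  185.8] [310 174  21  24 277]
[240.1 205.5] [226 196  29  19 360]
[305.  216.8] [290 209  31  16 393]
[135.4 296.1] [126 287  20  19 298]
```

The cap positions fit the 150x130 rectangle at scale 0.9995, with yaw about -0.05. That is consistent, so I'm moving.

Call:
apply_moves:
  commands:
    - {"dx": 17,"dy": 46,"wz": -0.012}
    - {"dx": 17,"dy": 46,"wz": -0.012}
    - {"dx": 17,"dy": 46,"wz": -0.012}
    - {"dx": 17,"dy": 46,"wz": -0.012}
    - {"dx": 17,"dy": 46,"wz": -0.012}
    - {"dx": 17,"dy": 46,"wz": -0.012}
    - {"dx": 17,"dy": 46,"wz": -0.012}
    - {"dx": 17,"dy": 46,"wz": -0.012}
    - {"dx": 17,"dy": 46,"wz": -0.012}
    - {"dx": 17,"dy": 46,"wz": -0.012}
    - {"dx": 17,"dy": 46,"wz": -0.012}
    - {"dx": 17,"dy": 46,"wz": -0.012}
  grip: 40

```text
schema error: expected keys dx, dy, dz, wx, wy, wz
```

Call:
apply_moves:
  commands:
    - {"dx": 17,"dy": 46,"dz": 0,"wx": 0,"wy": 0,"wz": -0.012}
    - {"dx": 17,"dy": 46,"dz": 0,"wx": 0,"wy": 0,"wz": -0.012}
    - {"dx": 17,"dy": 46,"dz": 0,"wx": 0,"wy": 0,"wz": -0.012}
    - {"dx": 17,"dy": 46,"dz": 0,"wx": 0,"wy": 0,"wz": -0.012}
    - {"dx": 17,"dy": 46,"dz": 0,"wx": 0,"wy": 0,"wz": -0.012}
    - {"dx": 17,"dy": 46,"dz": 0,"wx": 0,"wy": 0,"wz": -0.012}
    - {"dx": 17,"dy": 46,"dz": 0,"wx": 0,"wy": 0,"wz": -0.012}
    - {"dx": 17,"dy": 46,"dz": 0,"wx": 0,"wy": 0,"wz": -0.012}
    - {"dx": 17,"dy": 46,"dz": 0,"wx": 0,"wy": 0,"wz": -0.012}
    - {"dx": 17,"dy": 46,"dz": 0,"wx": 0,"wy": 0,"wz": -0.012}
    - {"dx": 17,"dy": 46,"dz": 0,"wx": 0,"wy": 0,"wz": -0.012}
    - {"dx": 17,"dy": 46,"dz": 0,"wx": 0,"wy": 0,"wz": -0.012}
  grip: 40

```text
time: 1.3
ee_pos: [495.5, -27.2, 404.6]
orientation: [0.0, 0.811, -0.585, -0.0]
contact_force: [0.5, -0.1, -0.3]
finger_gap: 40.3
```

Call:
apply_moves:
  commands:
    - {"dx": 6.2,"dy": 11.5,"dz": -40,"wx": 0,"wy": 0,"wz": 0.003}
    - {"dx": 0,"dy": 0,"dz": -30,"wx": 0,"wy": 0,"wz": 0}
    - {"dx": 0,"dy": 0,"dz": 0,"wx": 0,"wy": 0,"wz": 0}
    - {"dx": 0,"dy": 0,"dz": 0,"wx": 0,"wy": 0,"wz": 0}

```text
time: 1.7
ee_pos: [501.6, -17.9, 334.8]
orientation: [0.0, 0.812, -0.584, -0.0]
contact_force: [0.3, -0.9, 0.6]
finger_gap: 39.8
```

```bash
cat > o.py <<'E'
from h import *
o=manip.observe(); w,x,y,z=o["orientation"]
print("t",o["time"],"pos",o["ee_pos"].round(2),"yaw",round(2*np.arctan2(y,x),4),"F",o["contact_force"].round(2),"T",o["torque"].round(3),"gap",round(o["finger_gap"],2),"q7",o["qpos"][6].round(3),"tilt",o["orientation"][[0,3]].round(4))
E
python3 o.py; python3 -c "
from h import *
cv2.imwrite('pics/side1.png',cv2.resize(manip.read_camera('side')[120:280,190:390],None,fx=4,fy=4))"
```

```text
t 1.7 pos [501.59 -17.91 334.8 ] yaw -1.2477 F [ 0.34 -0.93  0.55] T [ 0.048 -0.036 -0.05 ] gap 39.76 q7 -1.313 tilt [ 0.0004 -0.0004]
```

View pics/side1.png

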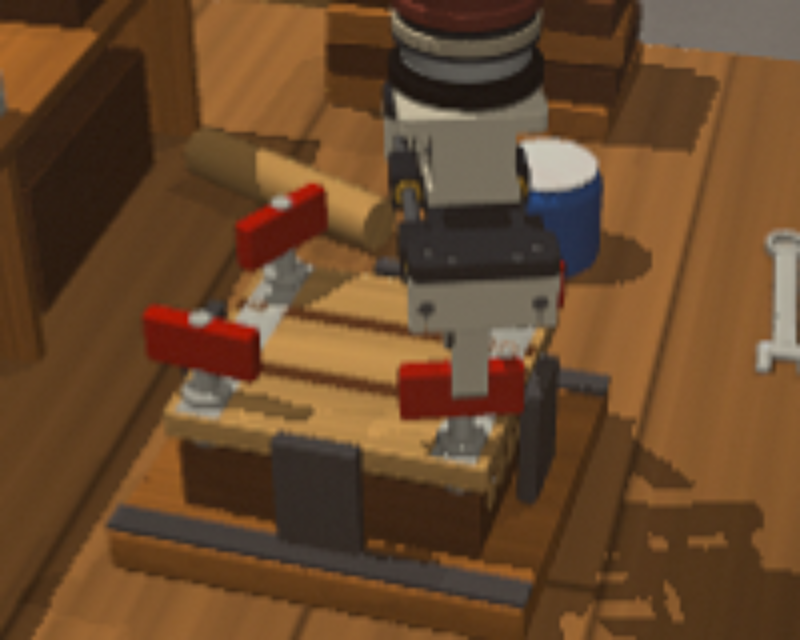

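The side view shows the finger straddling bar a mid-length with clearance. Lowering and gripping.

Call:
apply_moves:
  commands:
    - {"dx": 0,"dy": 0.3,"dz": -27,"wx": 0,"wy": 0,"wz": 0}

```text
time: 1.85
ee_pos: [503.7, -18.0, 311.9]
orientation: [-0.003, 0.811, -0.585, 0.005]
contact_force: [0.2, -0.0, -0.6]
finger_gap: 40.0
```

Call:
apply_moves:
  commands:
    - {"dx": 0,"dy": 0,"dz": 0,"wx": 0,"wy": 0,"wz": 0}
    - {"dx": 0,"dy": 0,"dz": 0,"wx": 0,"wy": 0,"wz": 0}
    - {"dx": 0,"dy": 0,"dz": 0,"wx": 0,"wy": 0,"wz": 0}
    - {"dx": 0,"dy": 0,"dz": 0,"wx": 0,"wy": 0,"wz": 0}
  grip: 0

```text
time: 2.25
ee_pos: [501.9, -17.0, 309.1]
orientation: [-0.001, 0.812, -0.584, 0.001]
contact_force: [0.4, -1.5, 4.1]
finger_gap: 13.8
```

```bash
python3 o.py
```

```text
t 2.25 pos [501.91 -17.04 309.06] yaw -1.2472 F [ 0.36 -1.54  4.08] T [-0.568 -0.083  0.043] gap 13.84 q7 -1.32 tilt [-0.001   0.0008]
```

Call:
apply_moves:
  commands:
    - {"dx": 0,"dy": 0,"dz": -0.6,"wx": 0,"wy": 0,"wz": -0.1}
    - {"dx": 0,"dy": 0,"dz": -0.6,"wx": 0,"wy": 0,"wz": -0.1}
    - {"dx": 0,"dy": 0,"dz": -0.6,"wx": 0,"wy": 0,"wz": -0.1}
    - {"dx": 0,"dy": 0,"dz": -0.6,"wx": 0,"wy": 0,"wz": -0.1}
    - {"dx": 0,"dy": 0,"dz": 0,"wx": 0,"wy": 0,"wz": 0}

```text
time: 2.75
ee_pos: [501.9, -17.0, 306.6]
orientation: [0.001, -0.68, 0.733, -0.001]
contact_force: [-1.3, -1.0, 6.0]
finger_gap: 13.7
```

```bash
python3 o.py
```

```text
t 2.75 pos [501.94 -16.99 306.64] yaw 4.6364 F [-1.33 -0.96  6.  ] T [ 0.049  0.226 -0.123] gap 13.68 q7 -1.624 tilt [ 0.0008 -0.0008]
```

Call:
apply_moves:
  commands:
    - {"dx": 0,"dy": 0,"dz": 0,"wx": 0,"wy": 0,"wz": 0}
    - {"dx": 0,"dy": 0,"dz": 0,"wx": 0,"wy": 0,"wz": 0}
    - {"dx": 0,"dy": 0,"dz": 45,"wx": 0,"wy": 0,"wz": 0}
    - {"dx": 17.9,"dy": -17.1,"dz": 0,"wx": 0,"wy": 0,"wz": 0.146}
    - {"dx": 17.9,"dy": -17.1,"dz": 0,"wx": 0,"wy": 0,"wz": 0.146}
    - {"dx": 17.9,"dy": -17.1,"dz": 0,"wx": 0,"wy": 0,"wz": 0.146}
    - {"dx": 17.9,"dy": -17.1,"dz": 0,"wx": 0,"wy": 0,"wz": 0.146}
    - {"dx": 17.9,"dy": -17.1,"dz": 0,"wx": 0,"wy": 0,"wz": 0.146}
    - {"dx": 17.9,"dy": -17.1,"dz": 0,"wx": 0,"wy": 0,"wz": 0.146}
    - {"dx": 17.9,"dy": -17.1,"dz": 0,"wx": 0,"wy": 0,"wz": 0.146}
    - {"dx": 17.9,"dy": -17.1,"dz": 0,"wx": 0,"wy": 0,"wz": 0.146}
    - {"dx": 0,"dy": 0,"dz": 0,"wx": 0,"wy": 0,"wz": 0}
  grip: 40

```text
time: 3.95
ee_pos: [645.5, -158.0, 349.1]
orientation: [0.001, 0.971, -0.239, 0.0]
contact_force: [-1.2, -0.3, -0.3]
finger_gap: 40.3
```

```bash
python3 o.py
```

```text
t 3.95 pos [ 645.52 -158.04  349.08] yaw -0.4828 F [-1.24 -0.31 -0.31] T [-0.046  0.016  0.019] gap 40.32 q7 -0.442 tilt [0.0007 0.0002]
```

Call:
apply_moves:
  commands:
    - {"dx": 0,"dy": 0,"dz": -41,"wx": 0,"wy": 0,"wz": 0}
    - {"dx": 0,"dy": 0,"dz": 0,"wx": 0,"wy": 0,"wz": 0}

```text
time: 4.15
ee_pos: [642.2, -153.3, 304.2]
orientation: [0.0, 0.971, -0.238, -0.006]
contact_force: [-1.1, -0.3, -0.8]
finger_gap: 39.4
```

Call:
apply_moves:
  commands:
    - {"dx": 0,"dy": 0,"dz": 0,"wx": 0,"wy": 0,"wz": 0}
    - {"dx": 0,"dy": 0,"dz": 0,"wx": 0,"wy": 0,"wz": 0}
    - {"dx": 0,"dy": 0,"dz": 0,"wx": 0,"wy": 0,"wz": 0}
    - {"dx": 0,"dy": 0,"dz": 0,"wx": 0,"wy": 0,"wz": 0}
  grip: 0

```text
time: 4.55
ee_pos: [645.2, -153.9, 311.0]
orientation: [-0.0, 0.971, -0.237, 0.002]
contact_force: [1.2, 0.0, 1.7]
finger_gap: 13.7
```

```bash
python3 o.py
```

```text
t 4.55 pos [ 645.21 -153.86  310.96] yaw -0.4788 F [1.16 0.   1.74] T [0.26  0.271 0.051] gap 13.69 q7 -0.457 tilt [-0.      0.0016]
```

Call:
apply_moves:
  commands:
    - {"dx": 0,"dy": 0,"dz": -0.6,"wx": 0,"wy": 0,"wz": -0.1}
    - {"dx": 0,"dy": 0,"dz": -0.6,"wx": 0,"wy": 0,"wz": -0.1}
    - {"dx": 0,"dy": 0,"dz": -0.6,"wx": 0,"wy": 0,"wz": -0.1}
    - {"dx": 0,"dy": 0,"dz": -0.6,"wx": 0,"wy": 0,"wz": -0.1}
    - {"dx": 0,"dy": 0,"dz": 0,"wx": 0,"wy": 0,"wz": 0}

```text
time: 5.05
ee_pos: [645.3, -153.9, 308.5]
orientation: [-0.0, 0.905, -0.426, 0.002]
contact_force: [0.1, 0.5, 3.5]
finger_gap: 13.1
```

```bash
python3 o.py
```

```text
t 5.05 pos [ 645.3  -153.89  308.52] yaw -0.8791 F [0.07 0.5  3.53] T [-0.035 -0.052 -0.069] gap 13.14 q7 -0.783 tilt [-0.0002  0.0016]
```

Call:
apply_moves:
  commands:
    - {"dx": 0,"dy": 0,"dz": 0,"wx": 0,"wy": 0,"wz": 0}
    - {"dx": 0,"dy": 0,"dz": 0,"wx": 0,"wy": 0,"wz": 0}
    - {"dx": 0,"dy": 0,"dz": 45,"wx": 0,"wy": 0,"wz": 0}
    - {"dx": 1.1,"dy": 21.6,"dz": 0,"wx": 0,"wy": 0,"wz": -0.137}
    - {"dx": 1.1,"dy": 21.6,"dz": 0,"wx": 0,"wy": 0,"wz": -0.137}
    - {"dx": 1.1,"dy": 21.6,"dz": 0,"wx": 0,"wy": 0,"wz": -0.137}
    - {"dx": 1.1,"dy": 21.6,"dz": 0,"wx": 0,"wy": 0,"wz": -0.137}
    - {"dx": 1.1,"dy": 21.6,"dz": 0,"wx": 0,"wy": 0,"wz": -0.137}
    - {"dx": 1.1,"dy": 21.6,"dz": 0,"wx": 0,"wy": 0,"wz": -0.137}
    - {"dx": 0,"dy": 0,"dz": 0,"wx": 0,"wy": 0,"wz": 0}
    - {"dx": 0,"dy": 0,"dz": 0,"wx": 0,"wy": 0,"wz": 0}
  grip: 40

```text
time: 6.15
ee_pos: [651.2, -24.6, 351.6]
orientation: [-0.001, -0.661, 0.75, -0.0]
contact_force: [-0.2, -0.3, -0.1]
finger_gap: 40.2
```

```bash
python3 o.py
```

```text
t 6.15 pos [651.23 -24.58 351.57] yaw 4.5865 F [-0.17 -0.31 -0.09] T [-0.014 -0.007  0.019] gap 40.22 q7 -1.65 tilt [-0.0006 -0.    ]
```

Call:
apply_moves:
  commands:
    - {"dx": 0,"dy": 0,"dz": -43,"wx": 0,"wy": 0,"wz": 0}
    - {"dx": 0,"dy": 0,"dz": 0,"wx": 0,"wy": 0,"wz": 0}

```text
time: 6.35
ee_pos: [649.1, -26.8, 303.9]
orientation: [-0.005, -0.659, 0.752, 0.004]
contact_force: [-1.4, -0.7, -0.7]
finger_gap: 39.8
```

Call:
apply_moves:
  commands:
    - {"dx": 0,"dy": 0,"dz": 0,"wx": 0,"wy": 0,"wz": 0}
    - {"dx": 0,"dy": 0,"dz": 0,"wx": 0,"wy": 0,"wz": 0}
    - {"dx": 0,"dy": 0,"dz": 0,"wx": 0,"wy": 0,"wz": 0}
    - {"dx": 0,"dy": 0,"dz": 0,"wx": 0,"wy": 0,"wz": 0}
    - {"dx": 0,"dy": 0,"dz": -0.6,"wx": 0,"wy": 0,"wz": -0.1}
    - {"dx": 0,"dy": 0,"dz": -0.6,"wx": 0,"wy": 0,"wz": -0.1}
    - {"dx": 0,"dy": 0,"dz": -0.6,"wx": 0,"wy": 0,"wz": -0.1}
    - {"dx": 0,"dy": 0,"dz": -0.6,"wx": 0,"wy": 0,"wz": -0.1}
  grip: 0

```text
time: 7.15
ee_pos: [651.7, -24.5, 308.1]
orientation: [0.001, -0.496, 0.868, -0.001]
contact_force: [-0.0, 1.1, 1.2]
finger_gap: 14.0
```

```bash
python3 o.py
```

```text
t 7.15 pos [651.74 -24.45 308.08] yaw 4.179 F [-0.01  1.15  1.21] T [0.015 0.084 0.004] gap 13.98 q7 -1.974 tilt [ 0.0011 -0.0008]
```

Call:
apply_moves:
  commands:
    - {"dx": 0,"dy": 0,"dz": 0,"wx": 0,"wy": 0,"wz": 0}
    - {"dx": 0,"dy": 0,"dz": 0,"wx": 0,"wy": 0,"wz": 0}
    - {"dx": 0,"dy": 0,"dz": 45,"wx": 0,"wy": 0,"wz": 0}
    - {"dx": -31.3,"dy": -24.5,"dz": 0,"wx": 0,"wy": 0,"wz": -0.03}
    - {"dx": -31.3,"dy": -24.5,"dz": 0,"wx": 0,"wy": 0,"wz": -0.03}
    - {"dx": -31.3,"dy": -24.5,"dz": 0,"wx": 0,"wy": 0,"wz": -0.03}
    - {"dx": -31.3,"dy": -24.5,"dz": 0,"wx": 0,"wy": 0,"wz": -0.03}
    - {"dx": -31.3,"dy": -24.5,"dz": 0,"wx": 0,"wy": 0,"wz": -0.03}
    - {"dx": 0,"dy": 0,"dz": 0,"wx": 0,"wy": 0,"wz": 0}
    - {"dx": 0,"dy": 0,"dz": 0,"wx": 0,"wy": 0,"wz": 0}
  grip: 40

```text
time: 8.15
ee_pos: [494.5, -147.6, 352.0]
orientation: [0.0, -0.43, 0.903, -0.0]
contact_force: [0.7, 0.5, 0.3]
finger_gap: 39.8
```

```bash
python3 o.py
```

```text
t 8.15 pos [ 494.47 -147.59  352.02] yaw 4.0316 F [0.65 0.53 0.27] T [ 0.097 -0.005 -0.03 ] gap 39.85 q7 -1.852 tilt [ 0.0005 -0.0002]
```

Call:
apply_moves:
  commands:
    - {"dx": 0,"dy": 0,"dz": -43,"wx": 0,"wy": 0,"wz": 0}
    - {"dx": 0,"dy": 0,"dz": 0,"wx": 0,"wy": 0,"wz": 0}

```text
time: 8.35
ee_pos: [494.4, -144.9, 305.0]
orientation: [-0.003, -0.432, 0.902, 0.003]
contact_force: [-1.0, 0.4, 0.8]
finger_gap: 39.8
```

Call:
apply_moves:
  commands:
    - {"dx": 0,"dy": 0,"dz": 0,"wx": 0,"wy": 0,"wz": 0}
    - {"dx": 0,"dy": 0,"dz": 0,"wx": 0,"wy": 0,"wz": 0}
    - {"dx": 0,"dy": 0,"dz": 0,"wx": 0,"wy": 0,"wz": 0}
    - {"dx": 0,"dy": 0,"dz": 0,"wx": 0,"wy": 0,"wz": 0}
    - {"dx": 0,"dy": 0,"dz": -0.6,"wx": 0,"wy": 0,"wz": -0.1}
    - {"dx": 0,"dy": 0,"dz": -0.6,"wx": 0,"wy": 0,"wz": -0.1}
    - {"dx": 0,"dy": 0,"dz": -0.6,"wx": 0,"wy": 0,"wz": -0.1}
    - {"dx": 0,"dy": 0,"dz": -0.6,"wx": 0,"wy": 0,"wz": -0.1}
  grip: 0

```text
time: 9.15
ee_pos: [495.4, -146.9, 307.3]
orientation: [0.001, -0.241, 0.97, -0.0]
contact_force: [0.1, 1.1, 2.7]
finger_gap: 14.1
```

```bash
python3 o.py
```

```text
t 9.15 pos [ 495.35 -146.85  307.29] yaw 3.6289 F [0.12 1.06 2.75] T [0.177 0.074 0.023] gap 14.14 q7 -2.137 tilt [ 0.0012 -0.0004]
```

Call:
apply_moves:
  commands:
    - {"dx": 0,"dy": 0,"dz": 0,"wx": 0,"wy": 0,"wz": 0}
    - {"dx": 0,"dy": 0,"dz": 0,"wx": 0,"wy": 0,"wz": 0}
    - {"dx": 0,"dy": 0,"dz": 45,"wx": 0,"wy": 0,"wz": 0}
    - {"dx": 0.95,"dy": 18.5,"dz": 0,"wx": 0,"wy": 0,"wz": 0.143}
    - {"dx": 0.95,"dy": 18.5,"dz": 0,"wx": 0,"wy": 0,"wz": 0.143}
    - {"dx": 0.95,"dy": 18.5,"dz": 0,"wx": 0,"wy": 0,"wz": 0.143}
    - {"dx": 0.95,"dy": 18.5,"dz": 0,"wx": 0,"wy": 0,"wz": 0.143}
    - {"dx": 0.95,"dy": 18.5,"dz": 0,"wx": 0,"wy": 0,"wz": 0.143}
    - {"dx": 0.95,"dy": 18.5,"dz": 0,"wx": 0,"wy": 0,"wz": 0.143}
    - {"dx": 0.95,"dy": 18.5,"dz": 0,"wx": 0,"wy": 0,"wz": 0.143}
    - {"dx": 0,"dy": 0,"dz": 0,"wx": 0,"wy": 0,"wz": 0}
    - {"dx": 0,"dy": 0,"dz": 0,"wx": 0,"wy": 0,"wz": 0}
  grip: 40

```text
time: 10.35
ee_pos: [501.4, -18.1, 351.2]
orientation: [-0.0, -0.678, 0.735, -0.0]
contact_force: [0.5, -0.3, -0.1]
finger_gap: 40.4
```

```bash
python3 o.py
```

```text
t 10.35 pos [501.41 -18.09 351.22] yaw 4.631 F [ 0.51 -0.3  -0.1 ] T [ 0.08   0.031 -0.033] gap 40.45 q7 -1.611 tilt [-0.0001 -0.0002]
```

Call:
apply_moves:
  commands:
    - {"dx": 0,"dy": 0.6,"dz": -45,"wx": 0,"wy": 0,"wz": 0}
    - {"dx": 0,"dy": 0,"dz": 0,"wx": 0,"wy": 0,"wz": 0}

```text
time: 10.55
ee_pos: [499.6, -18.2, 302.6]
orientation: [-0.004, -0.677, 0.736, 0.003]
contact_force: [-0.9, 0.6, -0.4]
finger_gap: 40.0
```

Call:
apply_moves:
  commands:
    - {"dx": 0,"dy": 0,"dz": 0,"wx": 0,"wy": 0,"wz": 0}
    - {"dx": 0,"dy": 0,"dz": 0,"wx": 0,"wy": 0,"wz": 0}
    - {"dx": 0,"dy": 0,"dz": 0,"wx": 0,"wy": 0,"wz": 0}
    - {"dx": 0,"dy": 0,"dz": 0,"wx": 0,"wy": 0,"wz": 0}
    - {"dx": 0,"dy": 0,"dz": -0.6,"wx": 0,"wy": 0,"wz": -0.1}
    - {"dx": 0,"dy": 0,"dz": -0.6,"wx": 0,"wy": 0,"wz": -0.1}
    - {"dx": 0,"dy": 0,"dz": -0.6,"wx": 0,"wy": 0,"wz": -0.1}
    - {"dx": 0,"dy": 0,"dz": -0.6,"wx": 0,"wy": 0,"wz": -0.1}
  grip: 0

```text
time: 11.35
ee_pos: [501.9, -16.9, 305.0]
orientation: [0.001, -0.518, 0.856, -0.001]
contact_force: [-0.3, -1.0, 3.0]
finger_gap: 13.8
```

```bash
python3 o.py
```

```text
t 11.35 pos [501.88 -16.92 304.99] yaw 4.23 F [-0.32 -1.04  3.03] T [-0.101  0.143  0.087] gap 13.77 q7 -1.908 tilt [ 0.001  -0.0007]
```

Call:
apply_moves:
  commands:
    - {"dx": 0,"dy": 0,"dz": 0,"wx": 0,"wy": 0,"wz": 0}
    - {"dx": 0,"dy": 0,"dz": 0,"wx": 0,"wy": 0,"wz": 0}
    - {"dx": 0,"dy": 0,"dz": 45,"wx": 0,"wy": 0,"wz": 0}
    - {"dx": 17.9,"dy": -17.1,"dz": 0,"wx": 0,"wy": 0,"wz": 0.146}
    - {"dx": 17.9,"dy": -17.1,"dz": 0,"wx": 0,"wy": 0,"wz": 0.146}
    - {"dx": 17.9,"dy": -17.1,"dz": 0,"wx": 0,"wy": 0,"wz": 0.146}
    - {"dx": 17.9,"dy": -17.1,"dz": 0,"wx": 0,"wy": 0,"wz": 0.146}
    - {"dx": 17.9,"dy": -17.1,"dz": 0,"wx": 0,"wy": 0,"wz": 0.146}
    - {"dx": 17.9,"dy": -17.1,"dz": 0,"wx": 0,"wy": 0,"wz": 0.146}
    - {"dx": 17.9,"dy": -17.1,"dz": 0,"wx": 0,"wy": 0,"wz": 0.146}
    - {"dx": 17.9,"dy": -17.1,"dz": 0,"wx": 0,"wy": 0,"wz": 0.146}
    - {"dx": 0,"dy": 0,"dz": 0,"wx": 0,"wy": 0,"wz": 0}
  grip: 40

```text
time: 12.55
ee_pos: [645.4, -157.5, 348.1]
orientation: [0.001, 0.904, -0.428, 0.001]
contact_force: [0.1, -0.7, -0.2]
finger_gap: 40.0
```

```bash
python3 o.py
```

```text
t 12.55 pos [ 645.44 -157.51  348.05] yaw -0.885 F [ 0.06 -0.68 -0.18] T [-0.026  0.019 -0.007] gap 40.02 q7 -0.756 tilt [0.0006 0.0008]
```

Call:
apply_moves:
  commands:
    - {"dx": 0,"dy": 0,"dz": -43,"wx": 0,"wy": 0,"wz": 0}
    - {"dx": 0,"dy": 0,"dz": 0,"wx": 0,"wy": 0,"wz": 0}

```text
time: 12.75
ee_pos: [642.1, -152.6, 300.5]
orientation: [0.001, 0.904, -0.427, -0.006]
contact_force: [-1.3, 0.5, -0.6]
finger_gap: 39.8
```

Call:
apply_moves:
  commands:
    - {"dx": 0,"dy": 0,"dz": 0,"wx": 0,"wy": 0,"wz": 0}
    - {"dx": 0,"dy": 0,"dz": 0,"wx": 0,"wy": 0,"wz": 0}
    - {"dx": 0,"dy": 0,"dz": 0,"wx": 0,"wy": 0,"wz": 0}
    - {"dx": 0,"dy": 0,"dz": 0,"wx": 0,"wy": 0,"wz": 0}
    - {"dx": 0,"dy": 0,"dz": -0.6,"wx": 0,"wy": 0,"wz": -0.1}
    - {"dx": 0,"dy": 0,"dz": -0.6,"wx": 0,"wy": 0,"wz": -0.1}
    - {"dx": 0,"dy": 0,"dz": -0.6,"wx": 0,"wy": 0,"wz": -0.1}
    - {"dx": 0,"dy": 0,"dz": -0.6,"wx": 0,"wy": 0,"wz": -0.1}
  grip: 0

```text
time: 13.55
ee_pos: [645.3, -153.9, 305.1]
orientation: [-0.001, 0.8, -0.599, 0.002]
contact_force: [0.2, -1.0, 1.3]
finger_gap: 13.9
```

```bash
python3 o.py
```

```text
t 13.55 pos [ 645.32 -153.87  305.14] yaw -1.2857 F [ 0.23 -1.03  1.34] T [-0.124 -0.073  0.109] gap 13.86 q7 -1.091 tilt [-0.0007  0.0018]
```

Call:
apply_moves:
  commands:
    - {"dx": 0,"dy": 0,"dz": 0,"wx": 0,"wy": 0,"wz": 0}
    - {"dx": 0,"dy": 0,"dz": 0,"wx": 0,"wy": 0,"wz": 0}
    - {"dx": 0,"dy": 0,"dz": 45,"wx": 0,"wy": 0,"wz": 0}
    - {"dx": 1.1,"dy": 21.6,"dz": 0,"wx": 0,"wy": 0,"wz": -0.137}
    - {"dx": 1.1,"dy": 21.6,"dz": 0,"wx": 0,"wy": 0,"wz": -0.137}
    - {"dx": 1.1,"dy": 21.6,"dz": 0,"wx": 0,"wy": 0,"wz": -0.137}
    - {"dx": 1.1,"dy": 21.6,"dz": 0,"wx": 0,"wy": 0,"wz": -0.137}
    - {"dx": 1.1,"dy": 21.6,"dz": 0,"wx": 0,"wy": 0,"wz": -0.137}
    - {"dx": 1.1,"dy": 21.6,"dz": 0,"wx": 0,"wy": 0,"wz": -0.137}
    - {"dx": 0,"dy": 0,"dz": 0,"wx": 0,"wy": 0,"wz": 0}
    - {"dx": 0,"dy": 0,"dz": 0,"wx": 0,"wy": 0,"wz": 0}
  grip: 40

```text
time: 14.65
ee_pos: [651.2, -24.1, 348.2]
orientation: [-0.0, -0.498, 0.867, -0.0]
contact_force: [-0.5, 0.1, -0.8]
finger_gap: 39.9
```

```bash
python3 o.py
```

```text
t 14.65 pos [651.19 -24.11 348.18] yaw 4.1838 F [-0.51  0.15 -0.82] T [0.065 0.045 0.038] gap 39.92 q7 -1.956 tilt [-0.0004 -0.0002]
```

Call:
apply_moves:
  commands:
    - {"dx": 0,"dy": 0,"dz": -42.5,"wx": 0,"wy": 0,"wz": 0}
    - {"dx": 0,"dy": 0,"dz": 0,"wx": 0,"wy": 0,"wz": 0}

```text
time: 14.85
ee_pos: [649.1, -26.1, 301.1]
orientation: [-0.005, -0.496, 0.869, 0.003]
contact_force: [-0.7, 0.3, -0.3]
finger_gap: 40.2
```

Call:
apply_moves:
  commands:
    - {"dx": 0,"dy": 0,"dz": 0,"wx": 0,"wy": 0,"wz": 0}
    - {"dx": 0,"dy": 0,"dz": 0,"wx": 0,"wy": 0,"wz": 0}
    - {"dx": 0,"dy": 0,"dz": 0,"wx": 0,"wy": 0,"wz": 0}
    - {"dx": 0,"dy": 0,"dz": 0,"wx": 0,"wy": 0,"wz": 0}
    - {"dx": 0,"dy": 0,"dz": -0.6,"wx": 0,"wy": 0,"wz": -0.1}
    - {"dx": 0,"dy": 0,"dz": -0.6,"wx": 0,"wy": 0,"wz": -0.1}
    - {"dx": 0,"dy": 0,"dz": -0.6,"wx": 0,"wy": 0,"wz": -0.1}
    - {"dx": 0,"dy": 0,"dz": -0.6,"wx": 0,"wy": 0,"wz": -0.1}
  grip: 0

```text
time: 15.65
ee_pos: [651.7, -24.3, 304.9]
orientation: [0.001, -0.312, 0.95, -0.001]
contact_force: [0.2, -0.6, 1.9]
finger_gap: 13.7
```

```bash
python3 o.py
```

```text
t 15.65 pos [651.66 -24.29 304.88] yaw 3.7759 F [ 0.19 -0.58  1.89] T [-0.059  0.04   0.053] gap 13.75 q7 -2.271 tilt [ 0.0011 -0.0007]
```

Call:
apply_moves:
  commands:
    - {"dx": 0,"dy": 0,"dz": 0,"wx": 0,"wy": 0,"wz": 0}
    - {"dx": 0,"dy": 0,"dz": 0,"wx": 0,"wy": 0,"wz": 0}
    - {"dx": 0,"dy": 0,"dz": 45,"wx": 0,"wy": 0,"wz": 0}
    - {"dx": -31.3,"dy": -24.5,"dz": 0,"wx": 0,"wy": 0,"wz": -0.03}
    - {"dx": -31.3,"dy": -24.5,"dz": 0,"wx": 0,"wy": 0,"wz": -0.03}
    - {"dx": -31.3,"dy": -24.5,"dz": 0,"wx": 0,"wy": 0,"wz": -0.03}
    - {"dx": -31.3,"dy": -24.5,"dz": 0,"wx": 0,"wy": 0,"wz": -0.03}
    - {"dx": -31.3,"dy": -24.5,"dz": 0,"wx": 0,"wy": 0,"wz": -0.03}
    - {"dx": 0,"dy": 0,"dz": 0,"wx": 0,"wy": 0,"wz": 0}
    - {"dx": 0,"dy": 0,"dz": 0,"wx": 0,"wy": 0,"wz": 0}
  grip: 40

```text
time: 16.65
ee_pos: [494.4, -147.1, 349.0]
orientation: [0.001, -0.241, 0.97, -0.0]
contact_force: [1.0, 0.5, -1.4]
finger_gap: 40.0
```

```bash
python3 o.py
```

```text
t 16.65 pos [ 494.44 -147.13  348.97] yaw 3.6288 F [ 0.99  0.46 -1.39] T [ 0.229 -0.028  0.069] gap 39.99 q7 -2.145 tilt [ 0.0006 -0.    ]
```

Call:
apply_moves:
  commands:
    - {"dx": 0.3,"dy": 0,"dz": -42.7,"wx": 0,"wy": 0,"wz": 0}
    - {"dx": 0,"dy": 0,"dz": 0,"wx": 0,"wy": 0,"wz": 0}

```text
time: 16.85
ee_pos: [494.8, -144.4, 302.2]
orientation: [-0.003, -0.243, 0.97, 0.003]
contact_force: [-0.9, 1.3, -0.8]
finger_gap: 40.1
```

Call:
apply_moves:
  commands:
    - {"dx": 0,"dy": 0,"dz": 0,"wx": 0,"wy": 0,"wz": 0}
    - {"dx": 0,"dy": 0,"dz": 0,"wx": 0,"wy": 0,"wz": 0}
    - {"dx": 0,"dy": 0,"dz": 0,"wx": 0,"wy": 0,"wz": 0}
    - {"dx": 0,"dy": 0,"dz": 0,"wx": 0,"wy": 0,"wz": 0}
    - {"dx": 0,"dy": 0,"dz": -0.6,"wx": 0,"wy": 0,"wz": -0.1}
    - {"dx": 0,"dy": 0,"dz": -0.6,"wx": 0,"wy": 0,"wz": -0.1}
    - {"dx": 0,"dy": 0,"dz": -0.6,"wx": 0,"wy": 0,"wz": -0.1}
    - {"dx": 0,"dy": 0,"dz": -0.6,"wx": 0,"wy": 0,"wz": -0.1}
  grip: 0

```text
time: 17.65
ee_pos: [495.4, -146.7, 304.4]
orientation: [0.001, -0.042, 0.999, -0.0]
contact_force: [-0.5, 0.1, 3.3]
finger_gap: 13.8
```

```bash
python3 o.py
```

```text
t 17.65 pos [ 495.44 -146.65  304.45] yaw 3.2258 F [-0.51  0.08  3.31] T [0.179 0.112 0.045] gap 13.81 q7 -2.415 tilt [ 0.0011 -0.0002]
```

Call:
apply_moves:
  commands:
    - {"dx": 0,"dy": 0,"dz": 0,"wx": 0,"wy": 0,"wz": 0}
    - {"dx": 0,"dy": 0,"dz": 0,"wx": 0,"wy": 0,"wz": 0}
    - {"dx": 0,"dy": 0,"dz": 45,"wx": 0,"wy": 0,"wz": 0}
    - {"dx": 0.95,"dy": 18.5,"dz": 0,"wx": 0,"wy": 0,"wz": 0.143}
    - {"dx": 0.95,"dy": 18.5,"dz": 0,"wx": 0,"wy": 0,"wz": 0.143}
    - {"dx": 0.95,"dy": 18.5,"dz": 0,"wx": 0,"wy": 0,"wz": 0.143}
    - {"dx": 0.95,"dy": 18.5,"dz": 0,"wx": 0,"wy": 0,"wz": 0.143}
    - {"dx": 0.95,"dy": 18.5,"dz": 0,"wx": 0,"wy": 0,"wz": 0.143}
    - {"dx": 0.95,"dy": 18.5,"dz": 0,"wx": 0,"wy": 0,"wz": 0.143}
    - {"dx": 0.95,"dy": 18.5,"dz": 0,"wx": 0,"wy": 0,"wz": 0.143}
    - {"dx": 0,"dy": 0,"dz": 0,"wx": 0,"wy": 0,"wz": 0}
    - {"dx": 0,"dy": 0,"dz": 0,"wx": 0,"wy": 0,"wz": 0}
  grip: 40

```text
time: 18.85
ee_pos: [501.7, -17.6, 348.5]
orientation: [-0.0, -0.517, 0.856, -0.0]
contact_force: [0.7, -0.4, 0.2]
finger_gap: 39.9
```

```bash
python3 o.py
```

```text
t 18.85 pos [501.68 -17.62 348.47] yaw 4.2281 F [ 0.72 -0.39  0.16] T [ 0.046 -0.019  0.019] gap 39.87 q7 -1.908 tilt [-0.     -0.0002]
```

Call:
apply_moves:
  commands:
    - {"dx": 0,"dy": 0.3,"dz": -45,"wx": 0,"wy": 0,"wz": 0}
    - {"dx": 0,"dy": 0,"dz": 0,"wx": 0,"wy": 0,"wz": 0}

```text
time: 19.05
ee_pos: [499.8, -17.9, 299.8]
orientation: [-0.005, -0.516, 0.856, 0.002]
contact_force: [-1.2, -0.0, -0.7]
finger_gap: 39.9
```

Call:
apply_moves:
  commands:
    - {"dx": 0,"dy": 0,"dz": 0,"wx": 0,"wy": 0,"wz": 0}
    - {"dx": 0,"dy": 0,"dz": 0,"wx": 0,"wy": 0,"wz": 0}
    - {"dx": 0,"dy": 0,"dz": 0,"wx": 0,"wy": 0,"wz": 0}
    - {"dx": 0,"dy": 0,"dz": 0,"wx": 0,"wy": 0,"wz": 0}
    - {"dx": 0,"dy": 0,"dz": -0.6,"wx": 0,"wy": 0,"wz": -0.1}
    - {"dx": 0,"dy": 0,"dz": -0.6,"wx": 0,"wy": 0,"wz": -0.1}
    - {"dx": 0,"dy": 0,"dz": -0.6,"wx": 0,"wy": 0,"wz": -0.1}
  grip: 0

```text
time: 19.75
ee_pos: [502.1, -17.0, 302.8]
orientation: [0.001, -0.383, 0.924, -0.001]
contact_force: [-0.9, -1.3, 4.3]
finger_gap: 13.9
```

```bash
python3 o.py
```

```text
t 19.75 pos [502.05 -17.01 302.79] yaw 3.9269 F [-0.87 -1.33  4.29] T [-0.107  0.186  0.175] gap 13.85 q7 -2.11 tilt [ 0.001  -0.0005]
```

Call:
apply_moves:
  commands:
    - {"dx": 0,"dy": 0,"dz": 0,"wx": 0,"wy": 0,"wz": 0}
    - {"dx": 0,"dy": 0,"dz": 0,"wx": 0,"wy": 0,"wz": 0}
    - {"dx": 0,"dy": 0,"dz": 45,"wx": 0,"wy": 0,"wz": 0}
    - {"dx": 17.9,"dy": -17.1,"dz": 0,"wx": 0,"wy": 0,"wz": 0.133}
    - {"dx": 17.9,"dy": -17.1,"dz": 0,"wx": 0,"wy": 0,"wz": 0.133}
    - {"dx": 17.9,"dy": -17.1,"dz": 0,"wx": 0,"wy": 0,"wz": 0.133}
    - {"dx": 17.9,"dy": -17.1,"dz": 0,"wx": 0,"wy": 0,"wz": 0.133}
    - {"dx": 17.9,"dy": -17.1,"dz": 0,"wx": 0,"wy": 0,"wz": 0.133}
    - {"dx": 17.9,"dy": -17.1,"dz": 0,"wx": 0,"wy": 0,"wz": 0.133}
    - {"dx": 17.9,"dy": -17.1,"dz": 0,"wx": 0,"wy": 0,"wz": 0.133}
    - {"dx": 17.9,"dy": -17.1,"dz": 0,"wx": 0,"wy": 0,"wz": 0.133}
    - {"dx": 0,"dy": 0,"dz": 0,"wx": 0,"wy": 0,"wz": 0}
  grip: 40

```text
time: 20.95
ee_pos: [645.7, -157.2, 346.0]
orientation: [0.0, 0.799, -0.602, 0.001]
contact_force: [-0.6, -0.5, -0.5]
finger_gap: 40.1
```

```bash
python3 o.py
```

```text
t 20.95 pos [ 645.71 -157.16  346.02] yaw -1.2915 F [-0.57 -0.46 -0.52] T [-0.001  0.062  0.027] gap 40.14 q7 -1.073 tilt [0.0004 0.0011]
```

Call:
apply_moves:
  commands:
    - {"dx": 0,"dy": 0,"dz": -43,"wx": 0,"wy": 0,"wz": 0}
    - {"dx": 0,"dy": 0,"dz": 0,"wx": 0,"wy": 0,"wz": 0}

```text
time: 21.15
ee_pos: [642.4, -152.2, 298.3]
orientation: [0.002, 0.799, -0.601, -0.006]
contact_force: [-0.8, -0.2, -0.8]
finger_gap: 40.1
```

Call:
apply_moves:
  commands:
    - {"dx": 0,"dy": 0,"dz": 0,"wx": 0,"wy": 0,"wz": 0}
    - {"dx": 0,"dy": 0,"dz": 0,"wx": 0,"wy": 0,"wz": 0}
    - {"dx": 0,"dy": 0,"dz": 0,"wx": 0,"wy": 0,"wz": 0}
    - {"dx": 0,"dy": 0,"dz": 0,"wx": 0,"wy": 0,"wz": 0}
    - {"dx": 0,"dy": 0,"dz": -0.6,"wx": 0,"wy": 0,"wz": -0.1}
    - {"dx": 0,"dy": 0,"dz": -0.6,"wx": 0,"wy": 0,"wz": -0.1}
    - {"dx": 0,"dy": 0,"dz": -0.6,"wx": 0,"wy": 0,"wz": -0.1}
  grip: 0

```text
time: 21.85
ee_pos: [645.4, -153.9, 303.5]
orientation: [0.001, -0.699, 0.715, -0.002]
contact_force: [0.6, -0.3, 1.8]
finger_gap: 14.1
```

```bash
python3 o.py
```

```text
t 21.85 pos [ 645.4  -153.92  303.49] yaw 4.6906 F [ 0.59 -0.35  1.84] T [-0.09   0.031  0.153] gap 14.09 q7 -1.318 tilt [ 0.0007 -0.0016]
```

Call:
apply_moves:
  commands:
    - {"dx": 0,"dy": 0,"dz": 0,"wx": 0,"wy": 0,"wz": 0}
    - {"dx": 0,"dy": 0,"dz": 0,"wx": 0,"wy": 0,"wz": 0}
    - {"dx": 0,"dy": 0,"dz": 45,"wx": 0,"wy": 0,"wz": 0}
    - {"dx": 0.95,"dy": 18.5,"dz": 0,"wx": 0,"wy": 0,"wz": -0.131}
    - {"dx": 0.95,"dy": 18.5,"dz": 0,"wx": 0,"wy": 0,"wz": -0.131}
    - {"dx": 0.95,"dy": 18.5,"dz": 0,"wx": 0,"wy": 0,"wz": -0.131}
    - {"dx": 0.95,"dy": 18.5,"dz": 0,"wx": 0,"wy": 0,"wz": -0.131}
    - {"dx": 0.95,"dy": 18.5,"dz": 0,"wx": 0,"wy": 0,"wz": -0.131}
    - {"dx": 0.95,"dy": 18.5,"dz": 0,"wx": 0,"wy": 0,"wz": -0.131}
    - {"dx": 0.95,"dy": 18.5,"dz": 0,"wx": 0,"wy": 0,"wz": -0.131}
    - {"dx": 0,"dy": 0,"dz": 0,"wx": 0,"wy": 0,"wz": 0}
    - {"dx": 0,"dy": 0,"dz": 0,"wx": 0,"wy": 0,"wz": 0}
  grip: 40

```text
time: 23.05
ee_pos: [651.5, -24.1, 346.6]
orientation: [-0.0, -0.315, 0.949, -0.0]
contact_force: [-0.5, -0.2, 0.2]
finger_gap: 40.1
```

```bash
python3 o.py
```

```text
t 23.05 pos [651.52 -24.05 346.58] yaw 3.7816 F [-0.51 -0.23  0.21] T [0.09  0.001 0.046] gap 40.1 q7 -2.264 tilt [-0.0003 -0.0002]
```

Call:
apply_moves:
  commands:
    - {"dx": 0,"dy": -0.3,"dz": -43,"wx": 0,"wy": 0,"wz": 0}
    - {"dx": 0,"dy": 0,"dz": 0,"wx": 0,"wy": 0,"wz": 0}

```text
time: 23.25
ee_pos: [649.4, -25.8, 299.1]
orientation: [-0.005, -0.312, 0.95, 0.002]
contact_force: [-0.1, -0.5, -0.8]
finger_gap: 40.2
```

Call:
apply_moves:
  commands:
    - {"dx": 0,"dy": 0,"dz": 0,"wx": 0,"wy": 0,"wz": 0}
    - {"dx": 0,"dy": 0,"dz": 0,"wx": 0,"wy": 0,"wz": 0}
    - {"dx": 0,"dy": 0,"dz": 0,"wx": 0,"wy": 0,"wz": 0}
    - {"dx": 0,"dy": 0,"dz": 0,"wx": 0,"wy": 0,"wz": 0}
    - {"dx": 0,"dy": 0,"dz": -0.6,"wx": 0,"wy": 0,"wz": -0.1}
    - {"dx": 0,"dy": 0,"dz": -0.6,"wx": 0,"wy": 0,"wz": -0.1}
    - {"dx": 0,"dy": 0,"dz": -0.6,"wx": 0,"wy": 0,"wz": -0.1}
  grip: 0

```text
time: 23.95
ee_pos: [651.9, -24.7, 303.4]
orientation: [0.001, -0.165, 0.986, -0.0]
contact_force: [0.3, -0.2, 2.1]
finger_gap: 13.9
```

```bash
python3 o.py
```

```text
t 23.95 pos [651.86 -24.71 303.4 ] yaw 3.4737 F [ 0.33 -0.16  2.09] T [-0.056  0.099  0.004] gap 13.88 q7 -2.492 tilt [ 0.001  -0.0005]
```

Call:
apply_moves:
  commands:
    - {"dx": 0,"dy": 0,"dz": 0,"wx": 0,"wy": 0,"wz": 0}
    - {"dx": 0,"dy": 0,"dz": 0,"wx": 0,"wy": 0,"wz": 0}
    - {"dx": 0,"dy": 0,"dz": 45,"wx": 0,"wy": 0,"wz": 0}
    - {"dx": -7.8,"dy": -6.1,"dz": 0,"wx": 0,"wy": 0,"wz": 0.1445}
    - {"dx": -7.8,"dy": -6.1,"dz": 0,"wx": 0,"wy": 0,"wz": 0.1445}
    - {"dx": -7.8,"dy": -6.1,"dz": 0,"wx": 0,"wy": 0,"wz": 0.1445}
    - {"dx": -7.8,"dy": -6.1,"dz": 0,"wx": 0,"wy": 0,"wz": 0.1445}
    - {"dx": -7.8,"dy": -6.1,"dz": 0,"wx": 0,"wy": 0,"wz": 0.1445}
    - {"dx": -7.8,"dy": -6.1,"dz": 0,"wx": 0,"wy": 0,"wz": 0.1445}
    - {"dx": -7.8,"dy": -6.1,"dz": 0,"wx": 0,"wy": 0,"wz": 0.1445}
    - {"dx": -7.8,"dy": -6.1,"dz": 0,"wx": 0,"wy": 0,"wz": 0.1445}
    - {"dx": -7.8,"dy": -6.1,"dz": 0,"wx": 0,"wy": 0,"wz": 0.1445}
  grip: 40

```text
time: 25.15
ee_pos: [581.0, -79.6, 347.2]
orientation: [-0.0, 0.732, -0.681, 0.0]
contact_force: [0.3, 0.6, 0.1]
finger_gap: 40.5
```

Call:
apply_moves:
  commands:
    - {"dx": -7.8,"dy": -6.1,"dz": 0,"wx": 0,"wy": 0,"wz": 0.1445}
    - {"dx": -7.8,"dy": -6.1,"dz": 0,"wx": 0,"wy": 0,"wz": 0.1445}
    - {"dx": -7.8,"dy": -6.1,"dz": 0,"wx": 0,"wy": 0,"wz": 0.1445}
    - {"dx": -7.8,"dy": -6.1,"dz": 0,"wx": 0,"wy": 0,"wz": 0.1445}
    - {"dx": -7.8,"dy": -6.1,"dz": 0,"wx": 0,"wy": 0,"wz": 0.1445}
    - {"dx": -7.8,"dy": -6.1,"dz": 0,"wx": 0,"wy": 0,"wz": 0.1445}
    - {"dx": -7.8,"dy": -6.1,"dz": 0,"wx": 0,"wy": 0,"wz": 0.1445}
    - {"dx": -7.8,"dy": -6.1,"dz": 0,"wx": 0,"wy": 0,"wz": 0.1445}
    - {"dx": -7.8,"dy": -6.1,"dz": 0,"wx": 0,"wy": 0,"wz": 0.1445}
    - {"dx": -7.8,"dy": -6.1,"dz": 0,"wx": 0,"wy": 0,"wz": 0.1445}
    - {"dx": -7.8,"dy": -6.1,"dz": 0,"wx": 0,"wy": 0,"wz": 0.1445}
    - {"dx": 0,"dy": 0,"dz": 0,"wx": 0,"wy": 0,"wz": 0}

```text
time: 26.35
ee_pos: [494.6, -147.8, 347.0]
orientation: [0.0, 0.999, 0.041, -0.0]
contact_force: [-0.7, -0.3, -0.2]
finger_gap: 39.8
```

```bash
python3 o.py
```

```text
t 26.35 pos [ 494.61 -147.82  347.  ] yaw 0.0825 F [-0.72 -0.26 -0.19] T [-0.011 -0.122 -0.038] gap 39.81 q7 0.09 tilt [ 0.0003 -0.0005]
```

Call:
apply_moves:
  commands:
    - {"dx": 0,"dy": 0.4,"dz": -43,"wx": 0,"wy": 0,"wz": 0.003}
    - {"dx": 0,"dy": 0,"dz": 0,"wx": 0,"wy": 0,"wz": 0}

```text
time: 26.55
ee_pos: [494.2, -145.7, 300.7]
orientation: [-0.001, 0.999, 0.043, -0.004]
contact_force: [-1.4, -0.1, 0.1]
finger_gap: 39.8
```

Call:
apply_moves:
  commands:
    - {"dx": 0,"dy": 0,"dz": 0,"wx": 0,"wy": 0,"wz": 0}
    - {"dx": 0,"dy": 0,"dz": 0,"wx": 0,"wy": 0,"wz": 0}
    - {"dx": 0,"dy": 0,"dz": 0,"wx": 0,"wy": 0,"wz": 0}
    - {"dx": 0,"dy": 0,"dz": 0,"wx": 0,"wy": 0,"wz": 0}
    - {"dx": 0,"dy": 0,"dz": -0.6,"wx": 0,"wy": 0,"wz": -0.1}
    - {"dx": 0,"dy": 0,"dz": -0.6,"wx": 0,"wy": 0,"wz": -0.1}
    - {"dx": 0,"dy": 0,"dz": -0.6,"wx": 0,"wy": 0,"wz": -0.1}
  grip: 0

```text
time: 27.25
ee_pos: [495.8, -145.9, 303.4]
orientation: [0.0, 0.994, -0.108, 0.001]
contact_force: [-0.9, 0.8, 4.8]
finger_gap: 13.7
```

```bash
python3 o.py
```

```text
t 27.25 pos [ 495.78 -145.91  303.38] yaw -0.2169 F [-0.89  0.77  4.81] T [0.006 0.216 0.152] gap 13.7 q7 -0.177 tilt [0.0002 0.0008]
```

Call:
apply_moves:
  commands:
    - {"dx": 0,"dy": 0,"dz": 0,"wx": 0,"wy": 0,"wz": 0}
    - {"dx": 0,"dy": 0,"dz": 0,"wx": 0,"wy": 0,"wz": 0}
    - {"dx": 0,"dy": 0,"dz": 45,"wx": 0,"wy": 0,"wz": 0}
    - {"dx": 0.95,"dy": 18.5,"dz": 0,"wx": 0,"wy": 0,"wz": 0.143}
    - {"dx": 0.95,"dy": 18.5,"dz": 0,"wx": 0,"wy": 0,"wz": 0.143}
    - {"dx": 0.95,"dy": 18.5,"dz": 0,"wx": 0,"wy": 0,"wz": 0.143}
    - {"dx": 0.95,"dy": 18.5,"dz": 0,"wx": 0,"wy": 0,"wz": 0.143}
    - {"dx": 0.95,"dy": 18.5,"dz": 0,"wx": 0,"wy": 0,"wz": 0.143}
    - {"dx": 0.95,"dy": 18.5,"dz": 0,"wx": 0,"wy": 0,"wz": 0.143}
    - {"dx": 0.95,"dy": 18.5,"dz": 0,"wx": 0,"wy": 0,"wz": 0.143}
    - {"dx": 0,"dy": 0,"dz": 0,"wx": 0,"wy": 0,"wz": 0}
    - {"dx": 0,"dy": 0,"dz": 0,"wx": 0,"wy": 0,"wz": 0}
  grip: 40

```text
time: 28.45
ee_pos: [502.2, -17.0, 347.0]
orientation: [0.0, 0.924, 0.383, -0.0]
contact_force: [-0.9, -1.1, 1.0]
finger_gap: 39.6
```

```bash
python3 o.py;  python3 -c "
from h import *
cv2.imwrite('pics/side2.png',cv2.resize(manip.read_camera('side')[150:280,200:360],None,fx=5,fy=4.5))"
```

```text
t 28.45 pos [502.25 -16.99 347.05] yaw 0.786 F [-0.9  -1.1   1.03] T [-0.066 -0.101  0.007] gap 39.57 q7 0.407 tilt [ 0.0001 -0.0003]
```

View pics/side2.png

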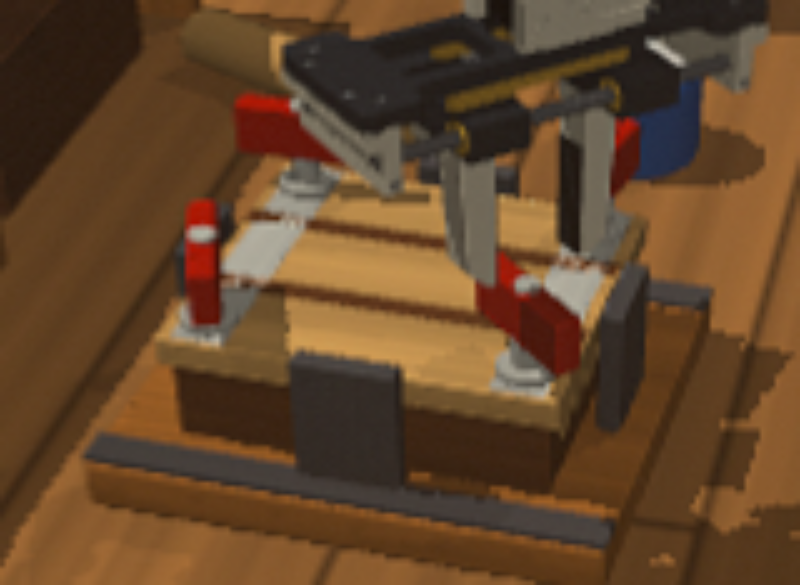

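The side view shows the plate level, with collars seated on it and the gripper above knob a. From here I use smaller steps and check the torque.

Call:
apply_moves:
  commands:
    - {"dx": -0.3,"dy": 0,"dz": -45,"wx": 0,"wy": 0,"wz": 0}
    - {"dx": 0,"dy": 0,"dz": 0,"wx": 0,"wy": 0,"wz": 0}

```text
time: 28.7
ee_pos: [500.2, -18.5, 298.5]
orientation: [-0.001, 0.924, 0.382, -0.005]
contact_force: [-0.9, -0.9, -0.4]
finger_gap: 39.5
```

Call:
apply_moves:
  commands:
    - {"dx": 0,"dy": 0,"dz": 0,"wx": 0,"wy": 0,"wz": 0}
    - {"dx": 0,"dy": 0,"dz": 0,"wx": 0,"wy": 0,"wz": 0}
    - {"dx": 0,"dy": 0,"dz": 0,"wx": 0,"wy": 0,"wz": 0}
    - {"dx": 0,"dy": 0,"dz": 0,"wx": 0,"wy": 0,"wz": 0}
    - {"dx": 0,"dy": 0,"dz": -0.6,"wx": 0,"wy": 0,"wz": -0.1}
  grip: 0

```text
time: 29.2
ee_pos: [502.1, -16.7, 302.8]
orientation: [0.001, 0.942, 0.336, 0.001]
contact_force: [-0.9, -0.3, 4.5]
finger_gap: 14.2
```

```bash
python3 o.py
```

```text
t 29.2 pos [502.12 -16.72 302.81] yaw 0.6858 F [-0.91 -0.33  4.52] T [-0.208  0.123  0.15 ] gap 14.23 q7 0.277 tilt [0.0007 0.0005]
```

Call:
apply_moves:
  commands:
    - {"dx": 0,"dy": 0,"dz": -0.6,"wx": 0,"wy": 0,"wz": -0.1}

```text
time: 29.3
ee_pos: [502.1, -16.6, 302.2]
orientation: [0.001, 0.958, 0.288, 0.001]
contact_force: [-1.2, -1.8, 4.2]
finger_gap: 13.7
```

```bash
python3 o.py
```

```text
t 29.3 pos [502.07 -16.65 302.2 ] yaw 0.5845 F [-1.19 -1.84  4.23] T [-0.173  0.079  0.147] gap 13.71 q7 0.198 tilt [0.0007 0.0005]
```

Call:
apply_moves:
  commands:
    - {"dx": 0,"dy": 0,"dz": 0,"wx": 0,"wy": 0,"wz": 0}
    - {"dx": 0,"dy": 0,"dz": 0,"wx": 0,"wy": 0,"wz": 0}
    - {"dx": 0,"dy": 0,"dz": 45,"wx": 0,"wy": 0,"wz": 0}
    - {"dx": 20.5,"dy": -19.6,"dz": 0,"wx": 0,"wy": 0,"wz": 0.1376}
    - {"dx": 20.5,"dy": -19.6,"dz": 0,"wx": 0,"wy": 0,"wz": 0.1376}
    - {"dx": 20.5,"dy": -19.6,"dz": 0,"wx": 0,"wy": 0,"wz": 0.1376}
    - {"dx": 20.5,"dy": -19.6,"dz": 0,"wx": 0,"wy": 0,"wz": 0.1376}
    - {"dx": 20.5,"dy": -19.6,"dz": 0,"wx": 0,"wy": 0,"wz": 0.1376}
    - {"dx": 20.5,"dy": -19.6,"dz": 0,"wx": 0,"wy": 0,"wz": 0.1376}
    - {"dx": 20.5,"dy": -19.6,"dz": 0,"wx": 0,"wy": 0,"wz": 0.1376}
    - {"dx": 0,"dy": 0,"dz": 0,"wx": 0,"wy": 0,"wz": 0}
    - {"dx": 0,"dy": 0,"dz": -44,"wx": 0,"wy": 0,"wz": 0}
  grip: 40

```text
time: 30.5
ee_pos: [647.9, -153.6, 307.1]
orientation: [0.005, 0.715, 0.699, 0.005]
contact_force: [1.1, 0.7, 0.4]
finger_gap: 39.9
```

```bash
python3 o.py
```

```text
t 30.5 pos [ 647.87 -153.63  307.06] yaw 1.5486 F [1.08 0.73 0.35] T [ 0.083 -0.23  -0.001] gap 39.87 q7 1.282 tilt [0.0046 0.005 ]
```

Call:
apply_moves:
  commands:
    - {"dx": 0,"dy": 0,"dz": 0,"wx": 0,"wy": 0,"wz": 0}
    - {"dx": 0,"dy": 0,"dz": 0,"wx": 0,"wy": 0,"wz": 0}
    - {"dx": 0,"dy": 0,"dz": 0,"wx": 0,"wy": 0,"wz": 0}
    - {"dx": 0,"dy": 0,"dz": 0,"wx": 0,"wy": 0,"wz": 0}
    - {"dx": 0,"dy": 0,"dz": 0,"wx": 0,"wy": 0,"wz": 0}
    - {"dx": 0,"dy": 0,"dz": -0.6,"wx": 0,"wy": 0,"wz": -0.1}
  grip: 0

```text
time: 31.1
ee_pos: [645.9, -154.0, 303.5]
orientation: [0.002, 0.749, 0.663, 0.001]
contact_force: [-0.7, -1.8, 5.6]
finger_gap: 14.1
```

```bash
python3 o.py
```

```text
t 31.1 pos [ 645.9  -153.98  303.46] yaw 1.4487 F [-0.68 -1.84  5.59] T [-0.207  0.008  0.156] gap 14.08 q7 1.196 tilt [0.0015 0.0008]
```

Call:
apply_moves:
  commands:
    - {"dx": 0,"dy": 0,"dz": -0.6,"wx": 0,"wy": 0,"wz": -0.1}

```text
time: 31.2
ee_pos: [645.9, -154.0, 302.9]
orientation: [0.002, 0.782, 0.624, 0.001]
contact_force: [-0.7, -1.2, 4.0]
finger_gap: 13.6
```

```bash
python3 o.py
```

```text
t 31.2 pos [ 645.91 -154.01  302.89] yaw 1.3471 F [-0.65 -1.18  4.02] T [-0.28   0.01   0.094] gap 13.6 q7 1.11 tilt [0.0016 0.0008]
```

Call:
apply_moves:
  commands:
    - {"dx": 0,"dy": 0,"dz": 0,"wx": 0,"wy": 0,"wz": 0}
    - {"dx": 0,"dy": 0,"dz": 0,"wx": 0,"wy": 0,"wz": 0}
    - {"dx": 0,"dy": 0,"dz": 45,"wx": 0,"wy": 0,"wz": 0}
    - {"dx": 0.9,"dy": 18.5,"dz": 0,"wx": 0,"wy": 0,"wz": -0.1453}
    - {"dx": 0.9,"dy": 18.5,"dz": 0,"wx": 0,"wy": 0,"wz": -0.1453}
    - {"dx": 0.9,"dy": 18.5,"dz": 0,"wx": 0,"wy": 0,"wz": -0.1453}
    - {"dx": 0.9,"dy": 18.5,"dz": 0,"wx": 0,"wy": 0,"wz": -0.1453}
    - {"dx": 0.9,"dy": 18.5,"dz": 0,"wx": 0,"wy": 0,"wz": -0.1453}
    - {"dx": 0.9,"dy": 18.5,"dz": 0,"wx": 0,"wy": 0,"wz": -0.1453}
    - {"dx": 0.9,"dy": 18.5,"dz": 0,"wx": 0,"wy": 0,"wz": -0.1453}
    - {"dx": 0,"dy": 0,"dz": 0,"wx": 0,"wy": 0,"wz": 0}
    - {"dx": 0,"dy": 0,"dz": -44,"wx": 0,"wy": 0,"wz": 0}
  grip: 40

```text
time: 32.4
ee_pos: [654.2, -23.0, 307.4]
orientation: [0.001, 0.986, 0.169, 0.007]
contact_force: [1.8, 0.1, -0.2]
finger_gap: 40.4
```

```bash
python3 o.py
```

```text
t 32.4 pos [654.24 -23.05 307.42] yaw 0.3398 F [ 1.8   0.1  -0.24] T [-0.07  -0.172 -0.005] gap 40.35 q7 0.069 tilt [0.0009 0.0073]
```

Call:
apply_moves:
  commands:
    - {"dx": 0,"dy": 0,"dz": 0,"wx": 0,"wy": 0,"wz": 0}
    - {"dx": 0,"dy": 0,"dz": 0,"wx": 0,"wy": 0,"wz": 0}
    - {"dx": 0,"dy": 0,"dz": 0,"wx": 0,"wy": 0,"wz": 0}
    - {"dx": 0,"dy": 0,"dz": 0,"wx": 0,"wy": 0,"wz": 0}
    - {"dx": 0,"dy": 0,"dz": 0,"wx": 0,"wy": 0,"wz": 0}
    - {"dx": 0,"dy": 0,"dz": -0.6,"wx": 0,"wy": 0,"wz": -0.1}
  grip: 0

```text
time: 33.0
ee_pos: [652.0, -24.6, 302.9]
orientation: [0.0, 0.993, 0.116, 0.001]
contact_force: [-1.9, -0.6, 3.4]
finger_gap: 14.0
```

```bash
python3 o.py
```

```text
t 33.0 pos [651.97 -24.63 302.88] yaw 0.2318 F [-1.86 -0.56  3.41] T [-0.21   0.33   0.059] gap 14.02 q7 -0.019 tilt [0.0003 0.0009]
```

Call:
apply_moves:
  commands:
    - {"dx": 0,"dy": 0,"dz": -0.6,"wx": 0,"wy": 0,"wz": -0.1}

```text
time: 33.1
ee_pos: [651.9, -24.6, 302.3]
orientation: [0.0, 0.998, 0.065, 0.001]
contact_force: [-1.6, -0.8, 4.4]
finger_gap: 13.7
```

```bash
python3 o.py
```

```text
t 33.1 pos [651.94 -24.6  302.27] yaw 0.1303 F [-1.59 -0.79  4.45] T [-0.253  0.321  0.061] gap 13.67 q7 -0.101 tilt [0.0004 0.0009]
```

Call:
apply_moves:
  commands:
    - {"dx": 0,"dy": 0,"dz": 0,"wx": 0,"wy": 0,"wz": 0}
    - {"dx": 0,"dy": 0,"dz": 0,"wx": 0,"wy": 0,"wz": 0}
    - {"dx": 0,"dy": 0,"dz": 45,"wx": 0,"wy": 0,"wz": 0}
    - {"dx": -31.3,"dy": -24.4,"dz": 0,"wx": 0,"wy": 0,"wz": -0.07}
    - {"dx": -31.3,"dy": -24.4,"dz": 0,"wx": 0,"wy": 0,"wz": -0.07}
    - {"dx": -31.3,"dy": -24.4,"dz": 0,"wx": 0,"wy": 0,"wz": -0.07}
    - {"dx": -31.3,"dy": -24.4,"dz": 0,"wx": 0,"wy": 0,"wz": -0.07}
    - {"dx": -31.3,"dy": -24.4,"dz": 0,"wx": 0,"wy": 0,"wz": -0.07}
    - {"dx": 0,"dy": 0,"dz": 0,"wx": 0,"wy": 0,"wz": 0}
    - {"dx": 0,"dy": 0,"dz": 0,"wx": 0,"wy": 0,"wz": 0}
    - {"dx": 0,"dy": 0,"dz": -44,"wx": 0,"wy": 0,"wz": 0}
  grip: 40

```text
time: 34.2
ee_pos: [499.0, -145.5, 305.8]
orientation: [0.0, 0.994, -0.106, 0.008]
contact_force: [1.3, -0.2, -1.7]
finger_gap: 39.8
```

```bash
python3 o.py
```

```text
t 34.2 pos [ 499.02 -145.47  305.84] yaw -0.2132 F [ 1.3  -0.24 -1.66] T [-0.064 -0.152 -0.014] gap 39.81 q7 -0.183 tilt [0.0002 0.008 ]
```

Call:
apply_moves:
  commands:
    - {"dx": 0,"dy": 0,"dz": 0,"wx": 0,"wy": 0,"wz": 0}
    - {"dx": 0,"dy": 0,"dz": 0,"wx": 0,"wy": 0,"wz": 0}
    - {"dx": 0,"dy": 0,"dz": 0,"wx": 0,"wy": 0,"wz": 0}
    - {"dx": 0,"dy": 0,"dz": 0,"wx": 0,"wy": 0,"wz": 0}
    - {"dx": 0,"dy": 0,"dz": 0,"wx": 0,"wy": 0,"wz": 0}
    - {"dx": 0,"dy": 0,"dz": -0.6,"wx": 0,"wy": 0,"wz": -0.1}
  grip: 0

```text
time: 34.8
ee_pos: [495.8, -145.8, 302.3]
orientation: [-0.0, 0.987, -0.158, 0.001]
contact_force: [-0.1, 0.3, 3.7]
finger_gap: 13.7
```

```bash
python3 o.py
```

```text
t 34.8 pos [ 495.77 -145.78  302.32] yaw -0.3176 F [-0.05  0.29  3.66] T [0.232 0.119 0.04 ] gap 13.67 q7 -0.262 tilt [-0.0004  0.0014]
```

Call:
apply_moves:
  commands:
    - {"dx": 0,"dy": 0,"dz": -0.6,"wx": 0,"wy": 0,"wz": -0.1}

```text
time: 34.9
ee_pos: [495.8, -145.7, 301.7]
orientation: [-0.0, 0.978, -0.208, 0.001]
contact_force: [-0.6, 1.3, 4.2]
finger_gap: 14.0
```

```bash
python3 o.py
```

```text
t 34.9 pos [ 495.82 -145.74  301.75] yaw -0.4189 F [-0.57  1.34  4.21] T [0.228 0.117 0.058] gap 13.97 q7 -0.339 tilt [-0.0003  0.0014]
```

Call:
apply_moves:
  commands:
    - {"dx": 0,"dy": 0,"dz": 0,"wx": 0,"wy": 0,"wz": 0}
    - {"dx": 0,"dy": 0,"dz": 0,"wx": 0,"wy": 0,"wz": 0}
    - {"dx": 0,"dy": 0,"dz": 45,"wx": 0,"wy": 0,"wz": 0}
    - {"dx": 0.95,"dy": 18.5,"dz": 0,"wx": 0,"wy": 0,"wz": 0.1433}
    - {"dx": 0.95,"dy": 18.5,"dz": 0,"wx": 0,"wy": 0,"wz": 0.1433}
    - {"dx": 0.95,"dy": 18.5,"dz": 0,"wx": 0,"wy": 0,"wz": 0.1433}
    - {"dx": 0.95,"dy": 18.5,"dz": 0,"wx": 0,"wy": 0,"wz": 0.1433}
    - {"dx": 0.95,"dy": 18.5,"dz": 0,"wx": 0,"wy": 0,"wz": 0.1433}
    - {"dx": 0.95,"dy": 18.5,"dz": 0,"wx": 0,"wy": 0,"wz": 0.1433}
    - {"dx": 0.95,"dy": 18.5,"dz": 0,"wx": 0,"wy": 0,"wz": 0.1433}
    - {"dx": 0,"dy": 0,"dz": 0,"wx": 0,"wy": 0,"wz": 0}
    - {"dx": 0,"dy": 0,"dz": -44,"wx": 0,"wy": 0,"wz": 0}
  grip: 40

```text
time: 36.1
ee_pos: [504.5, -16.8, 305.1]
orientation: [0.002, 0.958, 0.288, 0.006]
contact_force: [1.1, -0.8, -0.6]
finger_gap: 39.9
```

```bash
python3 o.py
```

```text
t 36.1 pos [504.46 -16.76 305.05] yaw 0.5844 F [ 1.07 -0.85 -0.63] T [ 0.002 -0.235 -0.049] gap 39.92 q7 0.191 tilt [0.002  0.0063]
```

Call:
apply_moves:
  commands:
    - {"dx": 0,"dy": 0,"dz": 0,"wx": 0,"wy": 0,"wz": 0}
    - {"dx": 0,"dy": 0,"dz": 0,"wx": 0,"wy": 0,"wz": 0}
    - {"dx": 0,"dy": 0,"dz": 0,"wx": 0,"wy": 0,"wz": 0}
    - {"dx": 0,"dy": 0,"dz": 0,"wx": 0,"wy": 0,"wz": 0}
    - {"dx": 0,"dy": 0,"dz": -0.6,"wx": 0,"wy": 0,"wz": -0.1}
  grip: 0

```text
time: 36.6
ee_pos: [502.2, -17.0, 302.2]
orientation: [0.001, 0.971, 0.24, 0.001]
contact_force: [-0.2, -1.0, 1.9]
finger_gap: 13.8
```

```bash
python3 o.py
```

```text
t 36.6 pos [502.17 -17.03 302.25] yaw 0.4848 F [-0.24 -0.98  1.94] T [-0.237  0.146  0.162] gap 13.77 q7 0.115 tilt [0.0006 0.0009]
```

Call:
apply_moves:
  commands:
    - {"dx": 0,"dy": 0,"dz": -0.6,"wx": 0,"wy": 0,"wz": -0.1}

```text
time: 36.7
ee_pos: [502.1, -16.9, 301.8]
orientation: [0.001, 0.982, 0.191, 0.001]
contact_force: [-1.7, -0.9, 6.0]
finger_gap: 13.4
```

```bash
python3 o.py
```

```text
t 36.7 pos [502.13 -16.94 301.83] yaw 0.3837 F [-1.72 -0.94  5.99] T [-0.231  0.302  0.26 ] gap 13.42 q7 0.036 tilt [0.0008 0.0009]
```

Call:
apply_moves:
  commands:
    - {"dx": 0,"dy": 0,"dz": 0,"wx": 0,"wy": 0,"wz": 0}
    - {"dx": 0,"dy": 0,"dz": 0,"wx": 0,"wy": 0,"wz": 0}
    - {"dx": 0,"dy": 0,"dz": 45,"wx": 0,"wy": 0,"wz": 0}
    - {"dx": 20.5,"dy": -19.6,"dz": 0,"wx": 0,"wy": 0,"wz": 0.1376}
    - {"dx": 20.5,"dy": -19.6,"dz": 0,"wx": 0,"wy": 0,"wz": 0.1376}
    - {"dx": 20.5,"dy": -19.6,"dz": 0,"wx": 0,"wy": 0,"wz": 0.1376}
    - {"dx": 20.5,"dy": -19.6,"dz": 0,"wx": 0,"wy": 0,"wz": 0.1376}
    - {"dx": 20.5,"dy": -19.6,"dz": 0,"wx": 0,"wy": 0,"wz": 0.1376}
    - {"dx": 20.5,"dy": -19.6,"dz": 0,"wx": 0,"wy": 0,"wz": 0.1376}
    - {"dx": 20.5,"dy": -19.6,"dz": 0,"wx": 0,"wy": 0,"wz": 0.1376}
    - {"dx": 0,"dy": 0,"dz": 0,"wx": 0,"wy": 0,"wz": 0}
    - {"dx": 0,"dy": 0,"dz": -44,"wx": 0,"wy": 0,"wz": 0}
  grip: 40

```text
time: 37.9
ee_pos: [647.9, -154.0, 306.6]
orientation: [0.004, 0.781, 0.624, 0.005]
contact_force: [0.8, 0.8, -0.8]
finger_gap: 39.9
```

```bash
python3 o.py
```

```text
t 37.9 pos [ 647.87 -154.    306.55] yaw 1.3474 F [ 0.82  0.81 -0.82] T [ 0.117 -0.145 -0.018] gap 39.94 q7 1.11 tilt [0.0044 0.0055]
```

Call:
apply_moves:
  commands:
    - {"dx": 0,"dy": 0,"dz": 0,"wx": 0,"wy": 0,"wz": 0}
    - {"dx": 0,"dy": 0,"dz": 0,"wx": 0,"wy": 0,"wz": 0}
    - {"dx": 0,"dy": 0,"dz": 0,"wx": 0,"wy": 0,"wz": 0}
    - {"dx": 0,"dy": 0,"dz": 0,"wx": 0,"wy": 0,"wz": 0}
    - {"dx": 0,"dy": 0,"dz": -0.6,"wx": 0,"wy": 0,"wz": -0.1}
  grip: 0

```text
time: 38.4
ee_pos: [645.8, -154.1, 302.8]
orientation: [0.001, 0.812, 0.584, 0.001]
contact_force: [-0.6, -1.9, 2.1]
finger_gap: 13.6
```

```bash
python3 o.py
```

```text
t 38.4 pos [ 645.75 -154.09  302.79] yaw 1.2481 F [-0.61 -1.91  2.1 ] T [-0.141  0.012  0.078] gap 13.63 q7 1.025 tilt [0.0014 0.0008]
```

Call:
apply_moves:
  commands:
    - {"dx": 0,"dy": 0,"dz": -0.6,"wx": 0,"wy": 0,"wz": -0.1}

```text
time: 38.5
ee_pos: [645.7, -154.1, 302.2]
orientation: [0.001, 0.84, 0.542, 0.001]
contact_force: [-1.0, -1.4, 3.1]
finger_gap: 14.0
```

```bash
python3 o.py
```

```text
t 38.5 pos [ 645.72 -154.08  302.19] yaw 1.1466 F [-0.97 -1.4   3.07] T [-0.165  0.033  0.124] gap 14.03 q7 0.94 tilt [0.0015 0.0008]
```

Call:
apply_moves:
  commands:
    - {"dx": 0,"dy": 0,"dz": 0,"wx": 0,"wy": 0,"wz": 0}
    - {"dx": 0,"dy": 0,"dz": 0,"wx": 0,"wy": 0,"wz": 0}
    - {"dx": 0,"dy": 0,"dz": 45,"wx": 0,"wy": 0,"wz": 0}
    - {"dx": 0.9,"dy": 18.5,"dz": 0,"wx": 0,"wy": 0,"wz": -0.1457}
    - {"dx": 0.9,"dy": 18.5,"dz": 0,"wx": 0,"wy": 0,"wz": -0.1457}
    - {"dx": 0.9,"dy": 18.5,"dz": 0,"wx": 0,"wy": 0,"wz": -0.1457}
    - {"dx": 0.9,"dy": 18.5,"dz": 0,"wx": 0,"wy": 0,"wz": -0.1457}
    - {"dx": 0.9,"dy": 18.5,"dz": 0,"wx": 0,"wy": 0,"wz": -0.1457}
    - {"dx": 0.9,"dy": 18.5,"dz": 0,"wx": 0,"wy": 0,"wz": -0.1457}
    - {"dx": 0.9,"dy": 18.5,"dz": 0,"wx": 0,"wy": 0,"wz": -0.1457}
    - {"dx": 0,"dy": 0,"dz": 0,"wx": 0,"wy": 0,"wz": 0}
    - {"dx": 0,"dy": 0,"dz": -44,"wx": 0,"wy": 0,"wz": 0}
  grip: 40

```text
time: 39.7
ee_pos: [654.4, -23.4, 307.0]
orientation: [0.0, 0.998, 0.068, 0.008]
contact_force: [1.4, -0.1, -0.1]
finger_gap: 40.1
```

```bash
python3 o.py
```

```text
t 39.7 pos [654.35 -23.36 306.99] yaw 0.1362 F [ 1.38 -0.07 -0.08] T [-0.092 -0.135 -0.026] gap 40.1 q7 -0.1 tilt [0.0003 0.0077]
```

Call:
apply_moves:
  commands:
    - {"dx": 0,"dy": 0,"dz": 0,"wx": 0,"wy": 0,"wz": 0}
    - {"dx": 0,"dy": 0,"dz": 0,"wx": 0,"wy": 0,"wz": 0}
    - {"dx": 0,"dy": 0,"dz": 0,"wx": 0,"wy": 0,"wz": 0}
    - {"dx": 0,"dy": 0,"dz": 0,"wx": 0,"wy": 0,"wz": 0}
    - {"dx": 0,"dy": 0,"dz": -0.6,"wx": 0,"wy": 0,"wz": -0.1}
  grip: 0

```text
time: 40.2
ee_pos: [651.9, -24.8, 302.2]
orientation: [0.0, 1.0, 0.014, 0.001]
contact_force: [-1.2, -0.2, 1.8]
finger_gap: 13.9
```

```bash
python3 o.py
```

```text
t 40.2 pos [651.9  -24.85 302.18] yaw 0.0284 F [-1.18 -0.17  1.77] T [-0.117  0.179  0.045] gap 13.86 q7 -0.187 tilt [0.     0.0009]
```

Call:
apply_moves:
  commands:
    - {"dx": 0,"dy": 0,"dz": -0.6,"wx": 0,"wy": 0,"wz": -0.1}

```text
time: 40.3
ee_pos: [651.9, -24.7, 301.6]
orientation: [0.0, 0.999, -0.036, 0.001]
contact_force: [-1.2, -0.5, 2.5]
finger_gap: 14.0
```

```bash
python3 o.py
```

```text
t 40.3 pos [651.88 -24.75 301.6 ] yaw -0.073 F [-1.18 -0.48  2.52] T [-0.178  0.285  0.081] gap 14.05 q7 -0.269 tilt [0.0001 0.0009]
```

Call:
apply_moves:
  commands:
    - {"dx": 0,"dy": 0,"dz": 0,"wx": 0,"wy": 0,"wz": 0}
    - {"dx": 0,"dy": 0,"dz": 0,"wx": 0,"wy": 0,"wz": 0}
    - {"dx": 0,"dy": 0,"dz": 45,"wx": 0,"wy": 0,"wz": 0}
    - {"dx": -31.3,"dy": -24.4,"dz": 0,"wx": 0,"wy": 0,"wz": -0.07}
    - {"dx": -31.3,"dy": -24.4,"dz": 0,"wx": 0,"wy": 0,"wz": -0.07}
    - {"dx": -31.3,"dy": -24.4,"dz": 0,"wx": 0,"wy": 0,"wz": -0.07}
    - {"dx": -31.3,"dy": -24.4,"dz": 0,"wx": 0,"wy": 0,"wz": -0.07}
    - {"dx": -31.3,"dy": -24.4,"dz": 0,"wx": 0,"wy": 0,"wz": -0.07}
    - {"dx": 0,"dy": 0,"dz": 0,"wx": 0,"wy": 0,"wz": 0}
    - {"dx": 0,"dy": 0,"dz": -44,"wx": 0,"wy": 0,"wz": 0}
  grip: 40

```text
time: 41.3
ee_pos: [497.5, -147.7, 305.4]
orientation: [0.0, 0.978, -0.209, 0.008]
contact_force: [1.8, -0.5, -0.0]
finger_gap: 39.9
```

```bash
python3 o.py
```

```text
t 41.3 pos [ 497.46 -147.69  305.43] yaw -0.4201 F [ 1.82 -0.48 -0.04] T [ 0.007 -0.157 -0.037] gap 39.89 q7 -0.344 tilt [0.0003 0.0077]
```

Call:
apply_moves:
  commands:
    - {"dx": 0,"dy": 0,"dz": 0,"wx": 0,"wy": 0,"wz": 0}
    - {"dx": 0,"dy": 0,"dz": 0,"wx": 0,"wy": 0,"wz": 0}
    - {"dx": 0,"dy": 0,"dz": 0,"wx": 0,"wy": 0,"wz": 0}
    - {"dx": 0,"dy": 0,"dz": 0,"wx": 0,"wy": 0,"wz": 0}
    - {"dx": 0,"dy": 0,"dz": -0.6,"wx": 0,"wy": 0,"wz": -0.1}
  grip: 0

```text
time: 41.8
ee_pos: [495.8, -146.0, 301.6]
orientation: [-0.0, 0.966, -0.257, 0.001]
contact_force: [-0.3, 0.6, 1.3]
finger_gap: 13.6
```

```bash
python3 o.py
```

```text
t 41.8 pos [ 495.84 -146.01  301.59] yaw -0.5207 F [-0.28  0.57  1.34] T [ 0.127 -0.006  0.054] gap 13.64 q7 -0.422 tilt [-0.0004  0.0014]
```

Call:
apply_moves:
  commands:
    - {"dx": 0,"dy": 0,"dz": -0.6,"wx": 0,"wy": 0,"wz": -0.1}

```text
time: 41.9
ee_pos: [495.9, -146.0, 301.1]
orientation: [-0.0, 0.952, -0.306, 0.001]
contact_force: [0.1, -0.6, 3.6]
finger_gap: 13.9
```

```bash
python3 o.py
```

```text
t 41.9 pos [ 495.89 -145.97  301.09] yaw -0.622 F [ 0.1  -0.63  3.62] T [0.063 0.083 0.112] gap 13.93 q7 -0.499 tilt [-0.0004  0.0015]
```

Call:
apply_moves:
  commands:
    - {"dx": 0,"dy": 0,"dz": 0,"wx": 0,"wy": 0,"wz": 0}
    - {"dx": 0,"dy": 0,"dz": 0,"wx": 0,"wy": 0,"wz": 0}
    - {"dx": 0,"dy": 0,"dz": 45,"wx": 0,"wy": 0,"wz": 0}
    - {"dx": 0.95,"dy": 18.5,"dz": 0,"wx": 0,"wy": 0,"wz": 0.1435}
    - {"dx": 0.95,"dy": 18.5,"dz": 0,"wx": 0,"wy": 0,"wz": 0.1435}
    - {"dx": 0.95,"dy": 18.5,"dz": 0,"wx": 0,"wy": 0,"wz": 0.1435}
    - {"dx": 0.95,"dy": 18.5,"dz": 0,"wx": 0,"wy": 0,"wz": 0.1435}
    - {"dx": 0.95,"dy": 18.5,"dz": 0,"wx": 0,"wy": 0,"wz": 0.1435}
    - {"dx": 0.95,"dy": 18.5,"dz": 0,"wx": 0,"wy": 0,"wz": 0.1435}
    - {"dx": 0.95,"dy": 18.5,"dz": 0,"wx": 0,"wy": 0,"wz": 0.1435}
    - {"dx": 0,"dy": 0,"dz": 0,"wx": 0,"wy": 0,"wz": 0}
    - {"dx": 0,"dy": 0,"dz": -44,"wx": 0,"wy": 0,"wz": 0}
  grip: 40

```text
time: 43.1
ee_pos: [504.5, -16.9, 304.5]
orientation: [0.001, 0.982, 0.19, 0.007]
contact_force: [1.4, -0.2, -0.6]
finger_gap: 39.9
```

```bash
python3 o.py
```

```text
t 43.1 pos [504.46 -16.87 304.46] yaw 0.3825 F [ 1.35 -0.16 -0.64] T [-0.053 -0.202 -0.005] gap 39.93 q7 0.031 tilt [0.0014 0.0067]
```

Call:
apply_moves:
  commands:
    - {"dx": 0,"dy": 0,"dz": 0,"wx": 0,"wy": 0,"wz": 0}
    - {"dx": 0,"dy": 0,"dz": 0,"wx": 0,"wy": 0,"wz": 0}
    - {"dx": 0,"dy": 0,"dz": 0,"wx": 0,"wy": 0,"wz": 0}
    - {"dx": 0,"dy": 0,"dz": 0,"wx": 0,"wy": 0,"wz": 0}
    - {"dx": 0,"dy": 0,"dz": -0.3,"wx": 0,"wy": 0,"wz": -0.05}
  grip: 0

```text
time: 43.6
ee_pos: [502.1, -17.0, 302.0]
orientation: [0.001, 0.986, 0.167, 0.001]
contact_force: [-2.1, -0.7, 5.6]
finger_gap: 13.8
```

```bash
python3 o.py
```

```text
t 43.6 pos [502.11 -17.03 301.96] yaw 0.3349 F [-2.09 -0.67  5.63] T [-0.183  0.256  0.402] gap 13.84 q7 -0.006 tilt [0.0007 0.0009]
```

Call:
apply_moves:
  commands:
    - {"dx": 0,"dy": 0,"dz": 0,"wx": 0,"wy": 0,"wz": 0}
    - {"dx": 0,"dy": 0,"dz": 0,"wx": 0,"wy": 0,"wz": 0}
    - {"dx": 0,"dy": 0,"dz": 45,"wx": 0,"wy": 0,"wz": 0}
    - {"dx": 20.5,"dy": -19.6,"dz": 0,"wx": 0,"wy": 0,"wz": 0.1163}
    - {"dx": 20.5,"dy": -19.6,"dz": 0,"wx": 0,"wy": 0,"wz": 0.1163}
    - {"dx": 20.5,"dy": -19.6,"dz": 0,"wx": 0,"wy": 0,"wz": 0.1163}
    - {"dx": 20.5,"dy": -19.6,"dz": 0,"wx": 0,"wy": 0,"wz": 0.1163}
    - {"dx": 20.5,"dy": -19.6,"dz": 0,"wx": 0,"wy": 0,"wz": 0.1163}
    - {"dx": 20.5,"dy": -19.6,"dz": 0,"wx": 0,"wy": 0,"wz": 0.1163}
    - {"dx": 20.5,"dy": -19.6,"dz": 0,"wx": 0,"wy": 0,"wz": 0.1163}
    - {"dx": 0,"dy": 0,"dz": 0,"wx": 0,"wy": 0,"wz": 0}
    - {"dx": 0,"dy": 0,"dz": -44.5,"wx": 0,"wy": 0,"wz": 0}
  grip: 40

```text
time: 44.8
ee_pos: [647.9, -154.2, 306.2]
orientation: [0.004, 0.84, 0.542, 0.006]
contact_force: [0.9, 0.9, -1.1]
finger_gap: 39.9
```

```bash
python3 o.py
```

```text
t 44.8 pos [ 647.89 -154.2   306.22] yaw 1.1458 F [ 0.87  0.93 -1.08] T [-0.001 -0.171 -0.022] gap 39.89 q7 0.938 tilt [0.004  0.0059]
```

Call:
apply_moves:
  commands:
    - {"dx": 0,"dy": 0,"dz": 0,"wx": 0,"wy": 0,"wz": 0}
    - {"dx": 0,"dy": 0,"dz": 0,"wx": 0,"wy": 0,"wz": 0}
    - {"dx": 0,"dy": 0,"dz": 0,"wx": 0,"wy": 0,"wz": 0}
    - {"dx": 0,"dy": 0,"dz": 0,"wx": 0,"wy": 0,"wz": 0}
    - {"dx": 0,"dy": 0,"dz": -0.6,"wx": 0,"wy": 0,"wz": -0.1}
  grip: 0

```text
time: 45.3
ee_pos: [645.6, -154.2, 302.5]
orientation: [0.001, 0.866, 0.5, 0.001]
contact_force: [-1.6, -1.0, 5.6]
finger_gap: 13.9
```

```bash
python3 o.py
```

```text
t 45.3 pos [ 645.63 -154.19  302.53] yaw 1.0469 F [-1.6  -1.03  5.56] T [-0.128  0.369  0.167] gap 13.86 q7 0.854 tilt [0.0011 0.0008]
```

Call:
apply_moves:
  commands:
    - {"dx": 0,"dy": 0,"dz": -0.3,"wx": 0,"wy": 0,"wz": -0.05}

```text
time: 45.4
ee_pos: [645.6, -154.1, 302.5]
orientation: [0.001, 0.878, 0.478, 0.001]
contact_force: [-1.6, -1.2, 4.5]
finger_gap: 13.7
```

```bash
python3 o.py
```

```text
t 45.4 pos [ 645.6  -154.05  302.51] yaw 0.9973 F [-1.57 -1.22  4.45] T [-0.143  0.341  0.37 ] gap 13.71 q7 0.813 tilt [0.0015 0.0007]
```

Call:
apply_moves:
  commands:
    - {"dx": 0,"dy": 0,"dz": 0,"wx": 0,"wy": 0,"wz": 0}
    - {"dx": 0,"dy": 0,"dz": 0,"wx": 0,"wy": 0,"wz": 0}
    - {"dx": 0,"dy": 0,"dz": 45,"wx": 0,"wy": 0,"wz": 0}
    - {"dx": 0.8,"dy": 16.2,"dz": 0,"wx": 0,"wy": 0,"wz": -0.1338}
    - {"dx": 0.8,"dy": 16.2,"dz": 0,"wx": 0,"wy": 0,"wz": -0.1338}
    - {"dx": 0.8,"dy": 16.2,"dz": 0,"wx": 0,"wy": 0,"wz": -0.1338}
    - {"dx": 0.8,"dy": 16.2,"dz": 0,"wx": 0,"wy": 0,"wz": -0.1338}
    - {"dx": 0.8,"dy": 16.2,"dz": 0,"wx": 0,"wy": 0,"wz": -0.1338}
    - {"dx": 0.8,"dy": 16.2,"dz": 0,"wx": 0,"wy": 0,"wz": -0.1338}
    - {"dx": 0.8,"dy": 16.2,"dz": 0,"wx": 0,"wy": 0,"wz": -0.1338}
    - {"dx": 0.8,"dy": 16.2,"dz": 0,"wx": 0,"wy": 0,"wz": -0.1338}
    - {"dx": 0,"dy": 0,"dz": -44,"wx": 0,"wy": 0,"wz": 0}
  grip: 40

```text
time: 46.6
ee_pos: [654.4, -19.5, 307.1]
orientation: [-0.002, 0.999, -0.034, 0.008]
contact_force: [0.8, -0.2, -0.7]
finger_gap: 40.0
```

```bash
python3 o.py
```

```text
t 46.6 pos [654.42 -19.54 307.14] yaw -0.0678 F [ 0.78 -0.19 -0.75] T [-0.026 -0.137 -0.025] gap 39.95 q7 -0.274 tilt [-0.0024  0.008 ]
```

Call:
apply_moves:
  commands:
    - {"dx": 0,"dy": 0,"dz": 0,"wx": 0,"wy": 0,"wz": 0}
    - {"dx": 0,"dy": 0,"dz": 0,"wx": 0,"wy": 0,"wz": 0}
    - {"dx": 0,"dy": 0,"dz": 0,"wx": 0,"wy": 0,"wz": 0}
    - {"dx": 0,"dy": 0,"dz": 0,"wx": 0,"wy": 0,"wz": 0}
    - {"dx": 0,"dy": 0,"dz": -0.6,"wx": 0,"wy": 0,"wz": -0.1}
  grip: 0

```text
time: 47.1
ee_pos: [651.9, -25.0, 302.4]
orientation: [-0.0, 0.996, -0.087, 0.001]
contact_force: [-2.4, 0.1, 4.7]
finger_gap: 13.7
```

```bash
python3 o.py
```

```text
t 47.1 pos [651.88 -24.96 302.4 ] yaw -0.1738 F [-2.44  0.05  4.7 ] T [-0.186  0.577  0.204] gap 13.71 q7 -0.354 tilt [-0.0001  0.0008]
```

Call:
apply_moves:
  commands:
    - {"dx": 0,"dy": 0,"dz": -0.2,"wx": 0,"wy": 0,"wz": -0.04}

```text
time: 47.2
ee_pos: [651.8, -24.8, 302.4]
orientation: [0.0, 0.994, -0.106, 0.001]
contact_force: [-1.6, -0.5, 4.0]
finger_gap: 14.1
```

```bash
python3 o.py
```

```text
t 47.2 pos [651.81 -24.8  302.4 ] yaw -0.2127 F [-1.59 -0.55  3.98] T [-0.161  0.48   0.389] gap 14.1 q7 -0.386 tilt [0.0003 0.0009]
```

Call:
apply_moves:
  commands:
    - {"dx": 0,"dy": 0,"dz": 0,"wx": 0,"wy": 0,"wz": 0}
    - {"dx": 0,"dy": 0,"dz": 0,"wx": 0,"wy": 0,"wz": 0}
    - {"dx": 0,"dy": 0,"dz": 45,"wx": 0,"wy": 0,"wz": 0}
    - {"dx": -31.2,"dy": -24.4,"dz": 0,"wx": 0,"wy": 0,"wz": -0.0816}
    - {"dx": -31.2,"dy": -24.4,"dz": 0,"wx": 0,"wy": 0,"wz": -0.0816}
    - {"dx": -31.2,"dy": -24.4,"dz": 0,"wx": 0,"wy": 0,"wz": -0.0816}
    - {"dx": -31.2,"dy": -24.4,"dz": 0,"wx": 0,"wy": 0,"wz": -0.0816}
    - {"dx": -31.2,"dy": -24.4,"dz": 0,"wx": 0,"wy": 0,"wz": -0.0816}
    - {"dx": 0,"dy": 0,"dz": 0,"wx": 0,"wy": 0,"wz": 0}
    - {"dx": 0,"dy": 0,"dz": -44,"wx": 0,"wy": 0,"wz": 0}
  grip: 40

```text
time: 48.2
ee_pos: [498.0, -148.0, 305.6]
orientation: [-0.0, 0.952, -0.306, 0.008]
contact_force: [1.5, 0.2, -1.1]
finger_gap: 40.1
```

```bash
python3 o.py
```

```text
t 48.2 pos [ 497.99 -147.96  305.61] yaw -0.6213 F [ 1.48  0.24 -1.13] T [-0.008 -0.117  0.031] gap 40.06 q7 -0.503 tilt [-0.0005  0.0077]
```

Call:
apply_moves:
  commands:
    - {"dx": 0,"dy": 0,"dz": 0,"wx": 0,"wy": 0,"wz": 0}
    - {"dx": 0,"dy": 0,"dz": 0,"wx": 0,"wy": 0,"wz": 0}
    - {"dx": 0,"dy": 0,"dz": 0,"wx": 0,"wy": 0,"wz": 0}
    - {"dx": 0,"dy": 0,"dz": 0,"wx": 0,"wy": 0,"wz": 0}
    - {"dx": 0,"dy": 0,"dz": -0.3,"wx": 0,"wy": 0,"wz": -0.06}
  grip: 0

```text
time: 48.7
ee_pos: [496.3, -145.9, 302.4]
orientation: [-0.0, 0.943, -0.333, 0.001]
contact_force: [-0.9, 0.9, 5.5]
finger_gap: 13.6
```

```bash
python3 o.py
```

```text
t 48.7 pos [ 496.26 -145.85  302.42] yaw -0.6787 F [-0.89  0.89  5.5 ] T [0.237 0.311 0.247] gap 13.64 q7 -0.549 tilt [-0.0004  0.001 ]
```

Call:
apply_moves:
  commands:
    - {"dx": 0,"dy": 0,"dz": -0.2,"wx": 0,"wy": 0,"wz": -0.04}

```text
time: 48.8
ee_pos: [496.3, -145.8, 302.4]
orientation: [-0.0, 0.936, -0.351, 0.001]
contact_force: [-0.8, 1.7, 5.3]
finger_gap: 14.1
```

```bash
python3 o.py
```

```text
t 48.8 pos [ 496.28 -145.8   302.4 ] yaw -0.7181 F [-0.82  1.68  5.28] T [0.144 0.367 0.416] gap 14.14 q7 -0.58 tilt [-0.0002  0.0011]
```

Call:
apply_moves:
  commands:
    - {"dx": 0,"dy": 0,"dz": 0,"wx": 0,"wy": 0,"wz": 0}
    - {"dx": 0,"dy": 0,"dz": 0,"wx": 0,"wy": 0,"wz": 0}
    - {"dx": 0,"dy": 0,"dz": 45,"wx": 0,"wy": 0,"wz": 0}
    - {"dx": 0.75,"dy": 16.1,"dz": 0,"wx": 0,"wy": 0,"wz": 0.1316}
    - {"dx": 0.75,"dy": 16.1,"dz": 0,"wx": 0,"wy": 0,"wz": 0.1316}
    - {"dx": 0.75,"dy": 16.1,"dz": 0,"wx": 0,"wy": 0,"wz": 0.1316}
    - {"dx": 0.75,"dy": 16.1,"dz": 0,"wx": 0,"wy": 0,"wz": 0.1316}
    - {"dx": 0.75,"dy": 16.1,"dz": 0,"wx": 0,"wy": 0,"wz": 0.1316}
    - {"dx": 0.75,"dy": 16.1,"dz": 0,"wx": 0,"wy": 0,"wz": 0.1316}
    - {"dx": 0.75,"dy": 16.1,"dz": 0,"wx": 0,"wy": 0,"wz": 0.1316}
    - {"dx": 0.75,"dy": 16.1,"dz": 0,"wx": 0,"wy": 0,"wz": 0.1316}
    - {"dx": 0,"dy": 0,"dz": -44.5,"wx": 0,"wy": 0,"wz": 0}
  grip: 40

```text
time: 50.0
ee_pos: [504.5, -14.9, 305.3]
orientation: [-0.0, 0.986, 0.169, 0.008]
contact_force: [0.7, -1.4, -0.2]
finger_gap: 40.2
```

```bash
python3 o.py
```

```text
t 50.0 pos [504.52 -14.85 305.31] yaw 0.3392 F [ 0.66 -1.44 -0.2 ] T [-0.066 -0.218 -0.003] gap 40.23 q7 -0.009 tilt [-0.0001  0.0075]
```

Call:
apply_moves:
  commands:
    - {"dx": 0,"dy": 0,"dz": 0,"wx": 0,"wy": 0,"wz": 0}
    - {"dx": 0,"dy": 0,"dz": 0,"wx": 0,"wy": 0,"wz": 0}
    - {"dx": 0,"dy": 0,"dz": 0,"wx": 0,"wy": 0,"wz": 0}
    - {"dx": 0,"dy": 0,"dz": 0,"wx": 0,"wy": 0,"wz": 0}
    - {"dx": 0,"dy": 0,"dz": -0.1,"wx": 0,"wy": 0,"wz": -0.02}
  grip: 0

```text
time: 50.5
ee_pos: [502.2, -17.8, 302.5]
orientation: [0.001, 0.988, 0.156, 0.001]
contact_force: [-0.7, -1.3, 6.3]
finger_gap: 14.3
```

```bash
python3 o.py
```

```text
t 50.5 pos [502.22 -17.79 302.49] yaw 0.3138 F [-0.75 -1.26  6.3 ] T [-0.157  0.134  0.406] gap 14.31 q7 -0.025 tilt [0.0007 0.0013]
```

Call:
apply_moves:
  commands:
    - {"dx": 0,"dy": 0,"dz": 0,"wx": 0,"wy": 0,"wz": 0}
    - {"dx": 0,"dy": 0,"dz": 0,"wx": 0,"wy": 0,"wz": 0}
    - {"dx": 0,"dy": 0,"dz": 45,"wx": 0,"wy": 0,"wz": 0}
    - {"dx": 23.9,"dy": -22.7,"dz": 0,"wx": 0,"wy": 0,"wz": 0.1138}
    - {"dx": 23.9,"dy": -22.7,"dz": 0,"wx": 0,"wy": 0,"wz": 0.1138}
    - {"dx": 23.9,"dy": -22.7,"dz": 0,"wx": 0,"wy": 0,"wz": 0.1138}
    - {"dx": 23.9,"dy": -22.7,"dz": 0,"wx": 0,"wy": 0,"wz": 0.1138}
    - {"dx": 23.9,"dy": -22.7,"dz": 0,"wx": 0,"wy": 0,"wz": 0.1138}
    - {"dx": 23.9,"dy": -22.7,"dz": 0,"wx": 0,"wy": 0,"wz": 0.1138}
    - {"dx": 0,"dy": 0,"dz": 0,"wx": 0,"wy": 0,"wz": 0}
    - {"dx": 0,"dy": 0,"dz": -45,"wx": 0,"wy": 0,"wz": 0}
  grip: 40

```text
time: 51.6
ee_pos: [647.7, -154.2, 305.9]
orientation: [0.003, 0.879, 0.476, 0.006]
contact_force: [1.2, 0.4, 0.6]
finger_gap: 40.0
```

```bash
python3 o.py
```

```text
t 51.6 pos [ 647.7  -154.2   305.88] yaw 0.9924 F [1.17 0.39 0.63] T [ 0.013 -0.225 -0.025] gap 40.01 q7 0.806 tilt [0.0034 0.0059]
```

Call:
apply_moves:
  commands:
    - {"dx": 0,"dy": 0,"dz": 0,"wx": 0,"wy": 0,"wz": 0}
    - {"dx": 0,"dy": 0,"dz": 0,"wx": 0,"wy": 0,"wz": 0}
    - {"dx": 0,"dy": 0,"dz": 0,"wx": 0,"wy": 0,"wz": 0}
    - {"dx": 0,"dy": 0,"dz": 0,"wx": 0,"wy": 0,"wz": 0}
    - {"dx": 0,"dy": 0,"dz": -0.1,"wx": 0,"wy": 0,"wz": -0.02}
  grip: 0

```text
time: 52.1
ee_pos: [645.3, -153.8, 303.0]
orientation: [0.001, 0.883, 0.469, 0.0]
contact_force: [-2.3, -0.5, 5.9]
finger_gap: 13.8
```

```bash
python3 o.py
```

```text
t 52.1 pos [ 645.29 -153.82  303.03] yaw 0.9764 F [-2.28 -0.5   5.9 ] T [-0.179  0.353  0.413] gap 13.84 q7 0.792 tilt [0.0012 0.0005]
```

Call:
apply_moves:
  commands:
    - {"dx": 0,"dy": 0,"dz": 0,"wx": 0,"wy": 0,"wz": 0}
    - {"dx": 0,"dy": 0,"dz": 0,"wx": 0,"wy": 0,"wz": 0}
    - {"dx": 0,"dy": 0,"dz": 45,"wx": 0,"wy": 0,"wz": 0}
    - {"dx": 0.8,"dy": 16.1,"dz": 0,"wx": 0,"wy": 0,"wz": -0.1485}
    - {"dx": 0.8,"dy": 16.1,"dz": 0,"wx": 0,"wy": 0,"wz": -0.1485}
    - {"dx": 0.8,"dy": 16.1,"dz": 0,"wx": 0,"wy": 0,"wz": -0.1485}
    - {"dx": 0.8,"dy": 16.1,"dz": 0,"wx": 0,"wy": 0,"wz": -0.1485}
    - {"dx": 0.8,"dy": 16.1,"dz": 0,"wx": 0,"wy": 0,"wz": -0.1485}
    - {"dx": 0.8,"dy": 16.1,"dz": 0,"wx": 0,"wy": 0,"wz": -0.1485}
    - {"dx": 0.8,"dy": 16.1,"dz": 0,"wx": 0,"wy": 0,"wz": -0.1485}
    - {"dx": 0.8,"dy": 16.1,"dz": 0,"wx": 0,"wy": 0,"wz": -0.1485}
    - {"dx": 0,"dy": 0,"dz": -44.5,"wx": 0,"wy": 0,"wz": 0}
  grip: 40

```text
time: 53.3
ee_pos: [654.3, -20.2, 307.3]
orientation: [-0.003, 0.994, -0.105, 0.008]
contact_force: [0.7, -0.4, 0.3]
finger_gap: 39.9
```

```bash
python3 o.py
```

```text
t 53.3 pos [654.32 -20.17 307.34] yaw -0.2096 F [ 0.7  -0.42  0.26] T [-0.049 -0.148  0.047] gap 39.9 q7 -0.394 tilt [-0.0029  0.0079]
```

Call:
apply_moves:
  commands:
    - {"dx": 0,"dy": 0,"dz": 0,"wx": 0,"wy": 0,"wz": 0}
    - {"dx": 0,"dy": 0,"dz": 0,"wx": 0,"wy": 0,"wz": 0}
    - {"dx": 0,"dy": 0,"dz": 0,"wx": 0,"wy": 0,"wz": 0}
    - {"dx": 0,"dy": 0,"dz": 0,"wx": 0,"wy": 0,"wz": 0}
    - {"dx": 0,"dy": 0,"dz": -0.1,"wx": 0,"wy": 0,"wz": -0.02}
  grip: 0

```text
time: 53.8
ee_pos: [651.7, -25.4, 303.0]
orientation: [0.0, 0.993, -0.116, 0.001]
contact_force: [-1.6, -0.4, 5.4]
finger_gap: 13.9
```

```bash
python3 o.py
```

```text
t 53.8 pos [651.69 -25.4  303.04] yaw -0.2318 F [-1.64 -0.39  5.41] T [-0.126  0.438  0.409] gap 13.94 q7 -0.406 tilt [0.0001 0.0009]
```

Call:
apply_moves:
  commands:
    - {"dx": 0,"dy": 0,"dz": 0,"wx": 0,"wy": 0,"wz": 0}
    - {"dx": 0,"dy": 0,"dz": 0,"wx": 0,"wy": 0,"wz": 0}
    - {"dx": 0,"dy": 0,"dz": 45,"wx": 0,"wy": 0,"wz": 0}
    - {"dx": -31.1,"dy": -24.1,"dz": 0,"wx": 0,"wy": 0,"wz": -0.0972}
    - {"dx": -31.1,"dy": -24.1,"dz": 0,"wx": 0,"wy": 0,"wz": -0.0972}
    - {"dx": -31.1,"dy": -24.1,"dz": 0,"wx": 0,"wy": 0,"wz": -0.0972}
    - {"dx": -31.1,"dy": -24.1,"dz": 0,"wx": 0,"wy": 0,"wz": -0.0972}
    - {"dx": -31.1,"dy": -24.1,"dz": 0,"wx": 0,"wy": 0,"wz": -0.0972}
    - {"dx": 0,"dy": 0,"dz": 0,"wx": 0,"wy": 0,"wz": 0}
    - {"dx": 0,"dy": 0,"dz": -44.5,"wx": 0,"wy": 0,"wz": 0}
  grip: 40

```text
time: 54.8
ee_pos: [498.3, -147.0, 306.2]
orientation: [-0.001, 0.936, -0.352, 0.008]
contact_force: [1.1, -0.3, -0.9]
finger_gap: 40.1
```

```bash
python3 o.py
```

```text
t 54.8 pos [ 498.26 -147.    306.21] yaw -0.7203 F [ 1.1  -0.34 -0.94] T [-0.023 -0.086  0.014] gap 40.06 q7 -0.589 tilt [-0.0008  0.0076]
```

Call:
apply_moves:
  commands:
    - {"dx": 0,"dy": 0,"dz": 0,"wx": 0,"wy": 0,"wz": 0}
    - {"dx": 0,"dy": 0,"dz": 0,"wx": 0,"wy": 0,"wz": 0}
    - {"dx": 0,"dy": 0,"dz": 0,"wx": 0,"wy": 0,"wz": 0}
    - {"dx": 0,"dy": 0,"dz": 0,"wx": 0,"wy": 0,"wz": 0}
    - {"dx": 0,"dy": 0,"dz": -0.1,"wx": 0,"wy": 0,"wz": -0.02}
  grip: 0

```text
time: 55.3
ee_pos: [496.8, -145.1, 303.1]
orientation: [-0.0, 0.933, -0.36, 0.001]
contact_force: [-1.0, 0.5, 4.6]
finger_gap: 14.0
```

```bash
python3 o.py
```

```text
t 55.3 pos [ 496.76 -145.11  303.14] yaw -0.7362 F [-1.    0.45  4.64] T [0.184 0.157 0.425] gap 13.99 q7 -0.604 tilt [-0.0003  0.0015]
```

Call:
apply_moves:
  commands:
    - {"dx": 0,"dy": 0,"dz": 0,"wx": 0,"wy": 0,"wz": 0}
    - {"dx": 0,"dy": 0,"dz": 0,"wx": 0,"wy": 0,"wz": 0}
    - {"dx": 0,"dy": 0,"dz": 0,"wx": 0,"wy": 0,"wz": 0}
    - {"dx": 0,"dy": 0,"dz": 45,"wx": 0,"wy": 0,"wz": 0}
    - {"dx": 0,"dy": 0,"dz": 45,"wx": 0,"wy": 0,"wz": 0}
    - {"dx": 0,"dy": -40,"dz": 20,"wx": 0,"wy": 0,"wz": 0}
    - {"dx": 0,"dy": -40,"dz": 0,"wx": 0,"wy": 0,"wz": 0}
    - {"dx": 0,"dy": -40,"dz": 0,"wx": 0,"wy": 0,"wz": 0}
    - {"dx": 0,"dy": -40,"dz": 0,"wx": 0,"wy": 0,"wz": 0}
    - {"dx": 0,"dy": -40,"dz": 0,"wx": 0,"wy": 0,"wz": 0}
    - {"dx": 0,"dy": 0,"dz": 0,"wx": 0,"wy": 0,"wz": 0}
    - {"dx": 0,"dy": 0,"dz": 0,"wx": 0,"wy": 0,"wz": 0}
  grip: 45

```text
time: 56.5
ee_pos: [495.5, -346.5, 410.9]
orientation: [-0.0, 0.932, -0.362, -0.001]
contact_force: [0.4, 0.6, -0.1]
finger_gap: 45.0
```

```bash
python3 o.py;  python3 -c "
from h import *
cv2.imwrite('pics/top3.png',manip.read_camera('top'))
cv2.imwrite('pics/side3.png',cv2.resize(manip.read_camera('side')[150:280,200:360],None,fx=5,fy=4.5))
import numpy as np
H=dict(a=(349.5,242.5),b=(415.3,244.5),c=(416.4,171),d=(351.5,168))
for k,(C,a,r) in knobs(cv2.imread('pics/top3.png'),manip.get_calibration('top'),H,143.7).items(): print(k,C.round(1),round(a,3))"
```

```text
t 56.5 pos [ 495.48 -346.51  410.87] yaw -0.7404 F [ 0.43  0.62 -0.13] T [-0.016 -0.014  0.015] gap 44.98 q7 -0.23 tilt [-0.0003 -0.0007]
a [501.1 -16.7] -1.219
b [ 495.6 -147.9] 0.878
c [ 645.3 -154.2] -0.553
d [651.7 -24.2] 1.377
```

View pics/side3.png

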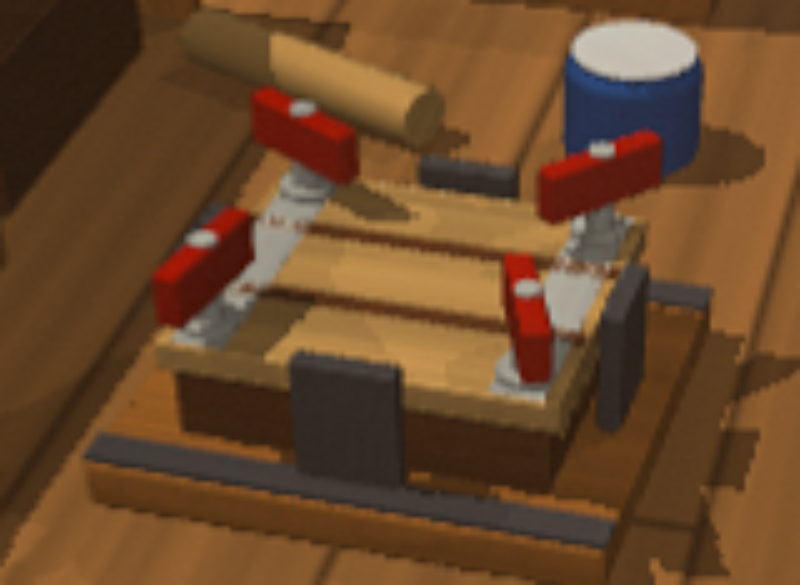

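The final side view shows the plate flat on the mould, with all collars seated and the gripper clear. The top view gives turns of about 1.54 (a), 1.58 (b), 1.64 (c) and 1.63 (d) rad, matching the gripper's count. Handing in.

```bash
python3 -c "
from station import manip
print(manip.close_job())"
```

```text
the job is handed in; nothing more can be done
None
```

All four screws are snug and the plate is clamped flat on the mould. I handed the job in at about 56.6 s of the 72 s allowed, and it reports no verdict.

- **Tightening:** I went crisscross in the order a, c, d, b. Every knob got the same steps each round: 0.4, 0.4, 0.3, 0.2 and 0.2 rad. After that I turned each in small torque-checked steps to snug, then went round once more with a nudge of 0.02 rad or less per knob.
- **Final torques:** a read 0.41 N m, c 0.41, d 0.41 and b 0.43, with noise of about ±0.05. All are near the 0.4 snug target and well under 1. The loads I read at each stop were only a few newtons.
- **Total turn:** the last top picture gives about 1.54 (a), 1.58 (b), 1.64 (c) and 1.63 rad (d). The gripper's own count agrees to within about 0.05 rad.
- **Final pictures:** the last side view shows the plate level with all collars seated, and the gripper open and clear. I did not check every bystander in the last top picture, but the arm only worked directly above the press.
- **Tip angle:** I did not measure it directly. The most any knob led the others was 0.4 rad (2.4 mm), which keeps the tip within roughly 1.1 degrees.

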